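Pin a board stack into line and clamp it in the screw press

TASK

The two boards of a stool leg lie in the screw press with their free ends fanned out; drive the steel alignment pin (dark wooden handle, in the tool block) straight down through both boards into the bed until its shoulder sits flat on the top board, so that all the holes are pulled into line. Leave the pin in, then wind the press down clockwise by its spokes until it is fully tight on the stack. Leave the other tools and parts where they are.

Things in the scene. Friction and masses are not known exactly. Their poses are not given: they have to be found in the camera images.
- press: Fixed screw press: green steel bridge over a beech bed. Origin on the bench under the screw axis. Bed 130 mm wide (x), 60 high, y from -170 to +255 mm. Bridge spans x within 30 mm of y = 0: columns at x = +-90, beam top 179 mm high. A fixed 18 mm dowel at y = -115 mm stands 97 mm high; on it two loose boards, 385 x 90 x 15 mm, 0.3 to 0.5 kg, swing freely; top of the stack 90 mm above the bench.
- bed_hole (a point): Centre of the mouth of the 19 mm hole through the bed, hidden under the boards: at y = +195 mm in the press frame, on the top of the bed, 60 mm above the bench. Its axes are those of the press, z up. The bed is fixed, so the boards' holes must come into line with this one.
- board_mid_hole (a point): Centre of the 19 mm hole in the free end of the lower, dark board, on its top face (75 mm above the bench). At the start up to 2.5 mm to either side (along the press's x) of the bed hole.
- board_top_hole (a point): Centre of the 19 mm hole in the free end of the upper, pale plywood board, on its top face (90 mm above the bench). At the start 2.5 to 5 mm towards the press's -x from the bed hole. From above the opening through all three holes is a lens at least 11 mm wide.
- board_top: The upper, pale plywood board of the stack. Origin on its underside at the dowel; y runs along the board towards its free end (hole at y = 310 mm), z up, 15 mm thick.
- pin_grip (a point): Middle of the dark wooden handle of the loose alignment pin (0.2 kg), on its axis; z points up, away from the tip. Handle 28 mm across, 24 mm below to 33 mm above this point. Steel shoulder, 30 mm across: underside 37 mm below. Then the shaft: 40 mm parallel, 18 mm thick, and 48 mm of taper to a 5 mm tip 125 mm below this point. Starts in the tool block. Home: this point 67 mm above the bed.
- tool_block: Fixed beech block, 200 (x) x 80 (y) x 95 mm high, origin under its centre on the bench, with three 21 mm holes at x = -65, 0 and +65 mm. The pin, the chisel and the awl stand in them in any order, handles up, none reaching more than 75 mm above the block.
- capstan (a joint): Turn of the press's capstan in rad: 0 is fully raised, it grows clockwise seen from above, 16 mm of descent a turn (the capstan goes down with the screw). Starts at 0 to 0.9; the pad meets the stack at about 3.95, then presses harder on a 15 N/mm spring; the screw stops at 5.0. It stays where it is left; turning takes about 0.25 N m (3 to 4 N on a spoke).
- hub (a point): Centre of the capstan's hub (54 mm across, 27 mm up to its top) on the vertical screw axis, at the spokes' height: 236 mm above the bench when fully raised. Four level steel spokes, 12 mm thick, 90 degrees apart, reach 95 mm out and end in 24 mm ball knobs centred 102 mm from the axis. 40 to 50 mm of free height between the spokes and the bridge.
- red_knob (a point): Centre of the red ball knob at the end of one spoke, 102 mm from the screw axis; the other three knobs are black.
- press_pad: Pressure pad under the screw: a steel cup with a rubber face, 62 mm across. Origin on the screw axis, 100 mm below the pad's rubber face. It hangs 10 mm above the stack when the screw is fully raised.
- chisel: Bench chisel with a yellow handle, standing in the tool block; leave it. Origin at the underside of its collar, on the top of the block.
- awl: Awl with a red bulb handle, standing in the tool block; leave it. Origin at the underside of its collar, on the top of the block.
- mallet: Joiner's mallet lying on the bench, head 150 x 75 x 62 mm, handle to its -y; leave it. Origin under its head.
- plane: Block plane, 165 x 48 mm, 60 mm high; leave it. Origin under its middle.
- glue: Red glue bottle, 60 mm across, 160 mm high, standing; leave it. Origin under it.
- try_square: Try square lying flat, dark stock 120 mm along y, blade 160 mm along x, 16 mm high; leave it. Origin under its stock.
- offcut: Pale wood offcut, 140 x 50 x 45 mm; leave it. Origin under its middle.
Mind the look-alikes: they are no part of the job. Leave any blue look-alike of the part that bears pin_grip alone.

How it is judged:
By the outcome, as a careful person would: the job done as asked, in the order asked, and still so for the second after the job is handed in, with the robot touching nothing.
It also fails if it takes over 70 s, if anything falls off the work surface, if the arm or the gripper's body presses on something with over 40 N, if the wrist force passes 120 N, or if a joint passes its speed limit or range.

ROBOT

A 6-joint arm with a two-finger parallel gripper is mounted at the origin on the work surface. World frame = base frame: x ahead of the robot, y to its left, z up, the work surface at z = 0. Lengths are in m, angles in rad, forces in N, time in s.
With the tool pointing down it reaches from about 0.35 to 0.875 m from the base axis. Payload 4.2 kg.
Tool frame: the origin (TCP) lies between the finger pads; the fingertips stand 11 mm ahead of it and the grasp point (between the pads) lies 8 mm behind it (r.tip_extent is the distance from the TCP to the fingertips, in m); z points along the fingers, y is the direction in which the jaws open and shut (so a half turn about z gives the same grasp; the last joint's range is limited). The gripper opens to 85 mm and grips with 20 to 120 N. Pads are 22 mm wide; open, the fingers measure 114 mm over their backs; the gripper's body (76 mm by 85 mm) begins 54 mm behind the grasp point. The pads swing forward as they close: fully open they stand 13 mm farther back than shut.
Start: joints at [-0.863, 0.385, 0.008, 0, -1.194, -0.259], TCP at [0.271, -0.563, 0.203] pointing down, gripper open.
Joint ranges: [-3.14, 3.14], [-1.21, 2.06], [-1.07, 1.41], [-3.16, 2.05], [-2.99, -0.16], [-3.1, 3.1]. Speed limits (rad/s): [2.79, 2.79, 3.14, 3.14, 3.14, 3.14].

INTERFACE

Orientations are given as a rotation vector (axis times angle).
In Python, from rig import monitor, viewer, r gives the robot as it stands.
- The arm moves only by the tool send_rows, never from a script. Its argument "commands" is a list that holds one entry, the list of rows, each a list of 7 numbers: the shift along the tool's x, y, z in m, then the turn, a rotation vector about the tool's x, y, z in rad, then the closure, from 0 (fully open) to 1 (shut). In form: [[[x, y, z, rx, ry, rz, hand], ...]]. A call has 1 to 5 rows; each row shifts and turns the commanded pose from where the row before left it, along the tool's axes as they then stand; what a row does not reach is not made up. A row lasts 1/12 s, in which the tool goes at most 41.7 mm and 7.16 degrees, less where a joint would pass 70% of its speed; a pose out of reach is approached as far as the arm can. A call is refused whole if a number of a shift passes 0.0417 or a number of a turn 0.125, either way. A call with a gripper value outside its range is refused whole. The fingers move at their own pace and stop on an object; the grip force is fixed at half the most. Time passes only in rows, so rows that do not move let the fingers close. It gives the time, the measured TCP pose, the force and the opening at its end, in the units of the state.
- monitor.get_state(): the state, without advancing time (a new reading comes with each control period).
- viewer.grab_frame(name): name is "side" or "top"; returns a dict with "frame" (420x560x3 uint8, red, green, blue), "depth" (420x560 float32, m along the optical axis (not along the pixel's ray), 0 where there is no reading), "camera_matrix" (3x3 intrinsics, pixels), "extrinsics" (4x4, takes a point from world to camera coordinates). Camera axes: x right, y down, z forward; pixel columns grow to the right and rows downward; lengths in m; the calibration is good to about 2 mm. A picture is of the moment at which its call begins.
- r.finish_job(): hands the job in, once; it reports no verdict.
The state is a dict: "t": time; "q": joint angles; "qvel": joint speeds; "tau": joint torques, N m; "tool_pos": TCP position; "tcp_rot": TCP orientation; "force": force on the tool from outside, world axes, zero at the start; "torque": the same for the moment, N m; "grip_width": finger opening in m.
Only numpy, scipy, OpenCV 4.12 (cv2) and the standard library are available. Lean on these libraries where they do the work, as an engineer would, in place of code of your own. Each camera call takes 0.05 s, during which the arm holds its last target.

## Working session

There is one attempt and no reset: what is moved stays moved. The work goes in short steps, Python scripts to look and compute and a tool call to move; the robot and the scene stay as the last step left them, time stands still between calls to the robot, and variables do not carry over. Pictures are saved under pics/ and viewed, and the job is handed in when it is done.

Besides the shell and the picture viewer there is one more tool, called after ">>>" by a JSON object that holds its "fn" and its "kwargs", one argument or row to a line. send_rows: Moves the arm, as the interface text tells. Its arguments: {"type":"object","properties":{"commands":{"type":"array","items":{"type":"array","items":{"type":"array","items":{"type":"number"}}}}},"required":["commands"]}

```bash
mkdir -p pics; ls
python3 - <<'E'
from rig import monitor, viewer, r
import cv2,numpy as np
s=monitor.get_state();print(s)
for n in("side","top"):
    f=viewer.grab_frame(n);cv2.imwrite(f"pics/{n}0.png",f["frame"][:,:,::-1]);np.savez(f"{n}0.npz",**f)
    print(f["camera_matrix"],f["extrinsics"])
E
```

```text
pics
{'t': 0.0, 'q': array([-8.63397471e-01,  3.85578586e-01,  6.66037092e-03, -5.10528727e-04,
       -1.19400999e+00, -2.58596169e-01]), 'qvel': array([ 6.15605212e-05, -1.11335413e-03, -1.30793724e-03, -8.45127349e-04,
        2.11039844e-04, -2.91017321e-04]), 'tau': array([ 1.19201020e-03, -3.92286086e+01,  1.88406676e+01,  4.18643698e+00,
       -4.63395481e-03,  2.33286158e-05]), 'tool_pos': array([ 0.2709229 , -0.5625244 ,  0.20202016]), 'tcp_rot': array([ 0.69866026, -3.06233357, -0.00331125]), 'force': array([ 0.51691357, -0.34577806, -0.17092686]), 'torque': array([ 0.04466299, -0.02254833,  0.06572958]), 'grip_width': 0.0854814067826864}
[[417.75501567   0.         284.52074633]
 [  0.         417.75501567 214.77336637]
 [  0.           0.           1.        ]] [[-0.9086171  -0.4175482  -0.00827442  0.52302645]
 [-0.2157397   0.48624642 -0.84677081  0.28188211]
 [ 0.35759103 -0.76760532 -0.53189353  1.1052917 ]
 [ 0.          0.          0.          1.        ]]
[[431.51325504   0.         287.81591739]
 [  0.         431.51325504 209.82969546]
 [  0.           0.           1.        ]] [[-0.01812204 -0.99982239  0.00517493 -0.03036684]
 [-0.98348648  0.0168933  -0.18019143  0.57730245]
 [ 0.18007201 -0.00835491 -0.98361795  1.37696942]
 [ 0.          0.          0.          1.        ]]
```

View pics/side0.png

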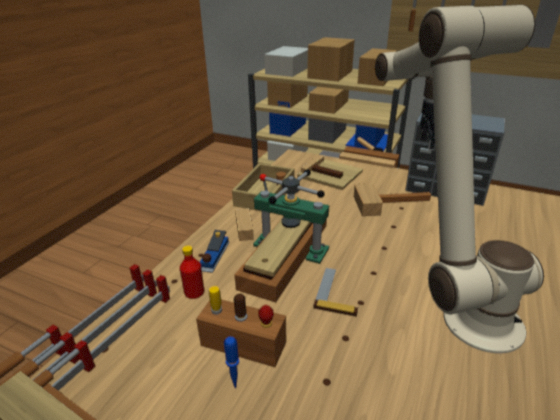

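View pics/top0.png

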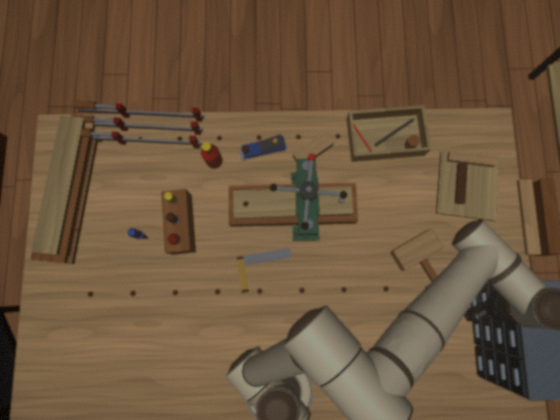

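```bash
cat > h.py <<'E'
import numpy as np,cv2
def load(p):
    d=np.load(p);return {k:d[k] for k in d.files}
def ray(f,u,v):
    K=f["camera_matrix"];E=f["extrinsics"];R=E[:3,:3];t=E[:3,3]
    d=R.T@np.linalg.solve(K,np.array([u,v,1.]));return -R.T@t,d
def onz(f,u,v,z):
    o,d=ray(f,u,v);return o+d*(z-o[2])/d[2]
def dep(f,u,v):
    o,d=ray(f,u,v);return o+d*f["depth"][int(round(v)),int(round(u))]
def proj(f,p):
    E=f["extrinsics"];q=f["camera_matrix"]@(E[:3,:3]@np.asarray(p)+E[:3,3]);return q[:2]/q[2]
def crop(f,x0,x1,y0,y1,s,out):
    cv2.imwrite(out,cv2.resize(f["frame"][y0:y1,x0:x1,::-1],None,fx=s,fy=s,interpolation=cv2.INTER_CUBIC))
E
python3 - <<'E'
from h import *
T=load("top0.npz");S=load("side0.npz")
crop(T,220,365,145,250,5,"pics/t1.png");crop(T,120,220,170,270,6,"pics/t2.png");crop(S,180,340,160,300,5,"pics/s1.png");crop(S,180,340,270,400,5,"pics/s2.png")
for u,v in[(308,189),(273,188),(343,195),(312,158),(305,226),(246,203),(169,197),(172,217),(173,239),(185,240),(135,233)]: print(u,v,dep(T,u,v).round(4))
E
```

```text
308 189 [ 0.5975 -0.0973  0.2623]
273 188 [0.6058 0.0026 0.2466]
343 195 [ 0.582  -0.1985  0.2457]
312 158 [ 0.6953 -0.1127  0.2416]
305 226 [ 0.4941 -0.0869  0.2435]
246 203 [0.6087 0.1008 0.0197]
169 197 [0.6017 0.3226 0.1674]
172 217 [0.5403 0.3126 0.1633]
173 239 [0.4746 0.3108 0.1509]
185 240 [0.4771 0.2869 0.0967]
135 233 [0.4947 0.4262 0.1528]
```

View pics/t1.png

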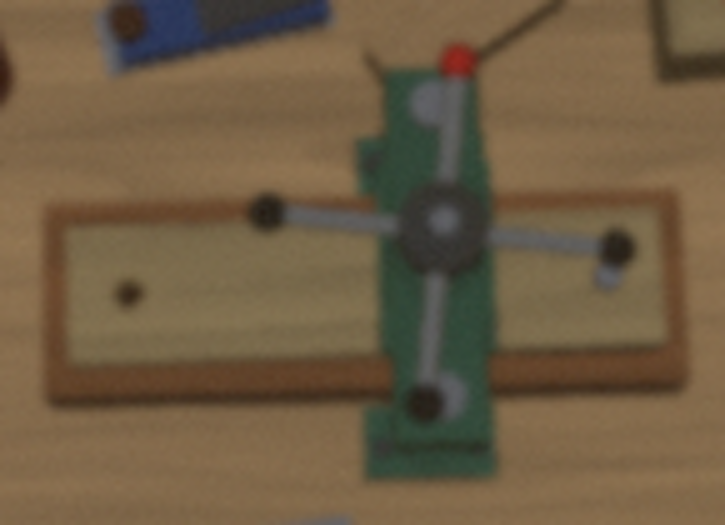

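View pics/t2.png

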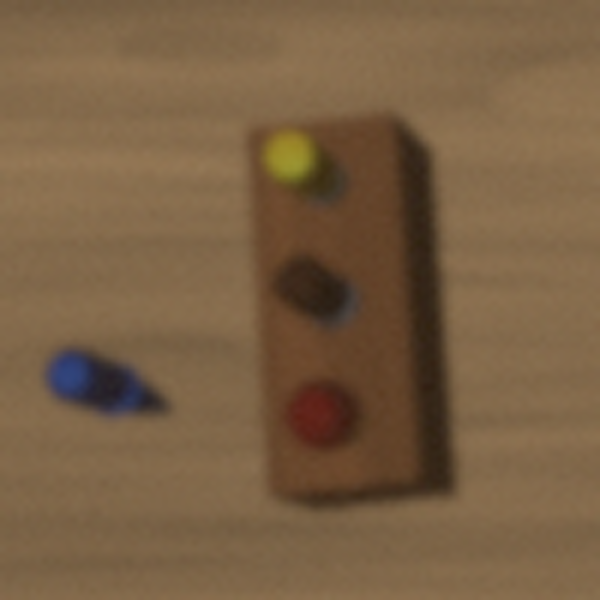

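View pics/s1.png

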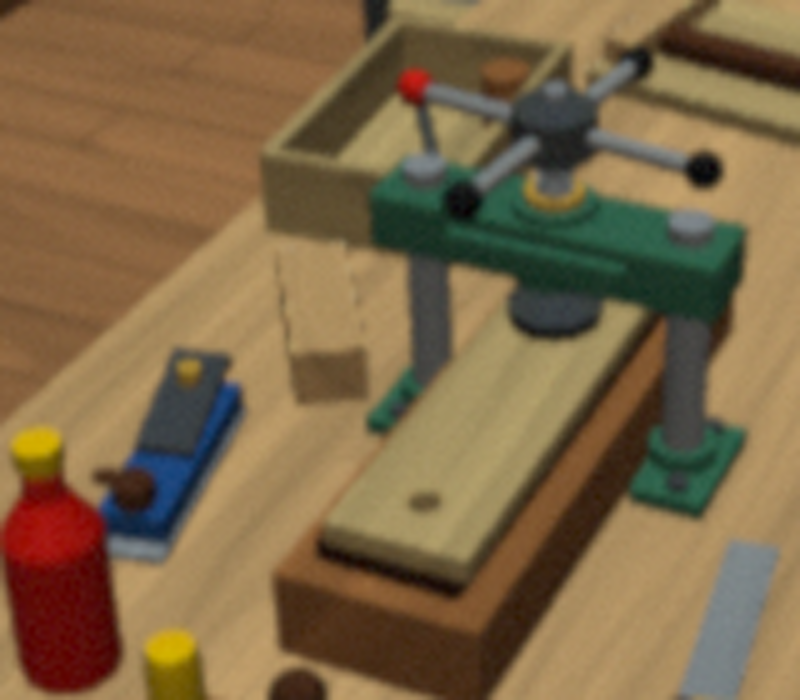

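View pics/s2.png

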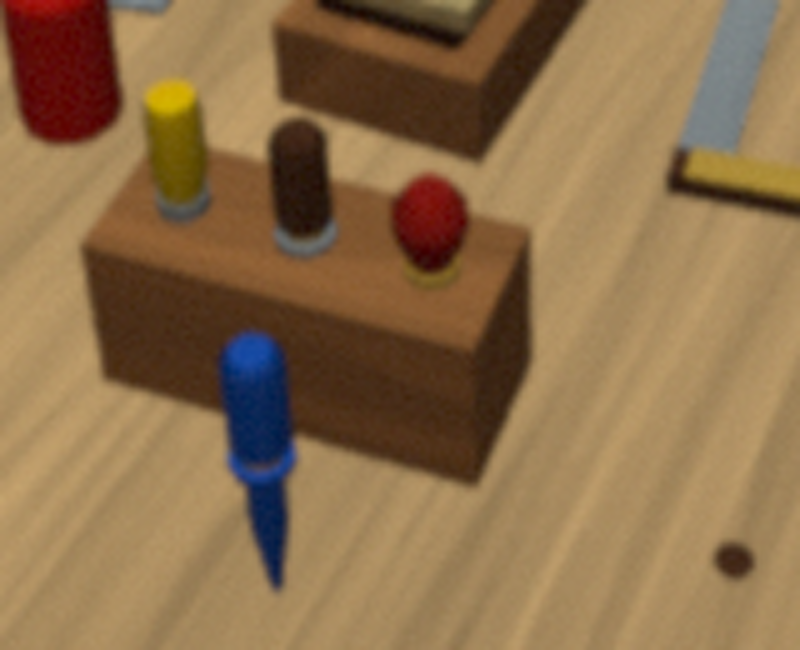

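The pin candidates are the dark handle (top 172,217; side 240,305), the yellow chisel (top 169,197), the red awl (top 173,239) and the blue look-alike (top 135,233). The dark handle with the steel shoulder in the middle hole matches the description, and both close crops confirm it. The boards' opening shows at top (246,203), the hub at (308,189) and the red knob at (312,157).

Run:
```python
from h import *
T=load("top0.npz");S=load("side0.npz")
def pts(f):
    K=f["camera_matrix"];E=f["extrinsics"];R=E[:3,:3];t=E[:3,3];d=f["depth"]
    v,u=np.mgrid[:420,:560];c=np.stack([(u-K[0,2])/K[0,0]*d,(v-K[1,2])/K[1,1]*d,d],-1)
    P=(c-t)@R;P[d==0]=np.nan;return P
for n,f in(("top",T),("side",S)):
    P=pts(f);x,y,z=P[...,0],P[...,1],P[...,2];hsv=cv2.cvtColor(f["frame"],cv2.COLOR_RGB2HSV)
    def box(m,lab):
        m=m.astype(np.uint8);k=cv2.findContours(m,cv2.RETR_EXTERNAL,cv2.CHAIN_APPROX_NONE)[0];k=max(k,key=len)
        q=np.array([P[v,u] for u,v in np.argwhere(m.T)]);
        r=cv2.minAreaRect((q[:,:2]*1000).astype(np.float32));print(n,lab,len(q),"med",np.median(q,0).round(4),"rect",np.round(r[0],1),np.round(r[1],1),round(r[2],2))
    with np.errstate(all='ignore'):
        nb=(y>.25)&(y<.4)&(x>.4)&(x<.68)
        box(nb&(abs(z-.095)<.006),"block top")
        box(nb&(z>.14)&(x>.52)&(x<.57),"pin top")
        box(nb&(z>.14)&(x>.58),"chisel top");box(nb&(z>.14)&(x<.51),"awl top")
        pr=(y>-.3)&(y<.2)&(x>.48)&(x<.72)
        box(pr&(abs(z-.09)<.005)&(y>-.04),"board top free");box(pr&(abs(z-.06)<.006),"bed top")
        box(pr&(abs(z-.179)<.006),"beam");
        box((abs(x-.6)<.04)&(abs(y+.095)<.04)&(z>.25),"hub")
        red=((hsv[...,0]<8)|(hsv[...,0]>172))&(hsv[...,1]>170)&(hsv[...,2]>90)
        box(red&pr,"redknob")
```

```text
top block top 1183 med [0.5358 0.3139 0.0949] rect [544.  322.1] [202.   81.6] 5.15
top pin top 78 med [0.5416 0.3192 0.1621] rect [543.8 321.2] [26.8 26.6] 27.54
top chisel top 80 med [0.6048 0.3236 0.1638] rect [606.7 326.9] [26.7 24.2] 87.1
top awl top 68 med [0.4779 0.3149 0.1459] rect [477.7 316. ] [26.7 26.1] 7.82
top board top free 1349 med [0.5936 0.0493 0.0901] rect [595.8  48.9] [ 91.6 176.5] 1.04
top bed top 1272 med [ 0.5545 -0.0227  0.06  ] rect [599.6 -55.3] [131.6 425.6] 0.57
top beam 769 med [ 0.5678 -0.0942  0.179 ] rect [599.3 -97.6] [234.6  58.1] 0.45
top hub 219 med [ 0.5992 -0.0973  0.2547] rect [600.6 -96.9] [49.1 50.1] 61.6
top redknob 28 med [ 0.6984 -0.1112  0.2444] rect [ 700.  -111.4] [16.3 13.8] 75.37
side block top 1684 med [0.5297 0.3379 0.0937] rect [541.  325.2] [201.6  83.6] 5.41
side pin top 144 med [0.5363 0.3315 0.1574] rect [538.6 326.1] [27.  24.4] 73.9
side chisel top 150 med [0.6006 0.337  0.1589] rect [603.5 333.1] [24.9 24.7] 12.11
side awl top 80 med [0.4739 0.3227 0.1451] rect [475.3 320.5] [24.7 22.5] 13.89
side board top free 1145 med [0.5913 0.0585 0.0886] rect [593.   51.3] [ 92.6 182.1] 0.9
side bed top 959 med [0.5509 0.0834 0.0587] rect [584.5  -3.1] [202.6 337.5] 7.24
side beam 542 med [ 0.569  -0.082   0.1774] rect [597.4 -93.8] [235.6  63.4] 1.65
side hub 84 med [ 0.594  -0.0877  0.2537] rect [596.6 -90.2] [42.6 36.5] 19.73
side redknob 28 med [ 0.6963 -0.0995  0.2405] rect [ 698.9 -101.7] [15.7 16.1] 1.86
```

```bash
cat > plan.py <<'E'
import numpy as np,sys
from rig import monitor
def phi_now(s):
    import cv2
    R=cv2.Rodrigues(np.array(s["tcp_rot"]))[0];return np.arctan2(R[1,0],R[0,0]),R
def show():
    s=monitor.get_state();p,R=phi_now(s);print("t",round(s["t"],2),"pos",np.round(s["tool_pos"],4),"phi",round(p,4),"zaxis",R[:,2].round(4),"F",np.round(s["force"],1),"M",np.round(s["torque"],2),"w",round(s["grip_width"],4),"q",np.round(s["q"],2));return s,p
def rows(p0,f0,wps,hand):
    """wps: list of (pos,phi,n)"""
    cur=np.array(p0,float);f=f0;out=[]
    for pos,ph,n in wps:
        a=cur.copy();b=np.array(pos);fa=f
        for i in range(1,n+1):
            tgt=a+(b-a)*i/n;tf=fa+(ph-fa)*i/n
            d=tgt-cur;x=[np.cos(f),np.sin(f)];y=[np.sin(f),-np.cos(f)]
            sh=np.round([d[0]*x[0]+d[1]*x[1],d[0]*y[0]+d[1]*y[1],-d[2]],4)
            rz=round(-(tf-f),3);out.append([*map(float,sh),0,0,rz,hand])
            cur=cur+np.array([sh[0]*x[0]+sh[1]*y[0],sh[0]*x[1]+sh[1]*y[1],-sh[2]]);f-=rz
    for i in range(0,len(out),5):print(str([out[i:i+5]]).replace(" ",""))
E
python3 - <<'E'
from plan import *
s,p=show()
rows(s["tool_pos"],p,[((.40,-.12,.33),-1.35,13),((.542,.3235,.24),0.0,13)],0)
E
```

```text
t 0.1 pos [ 0.2709 -0.5626  0.2021] phi -2.6929 zaxis [-9.0e-04  1.7e-03 -1.0e+00] F [-0.4 -0.5 -0.1] M [-0.01  0.05  0.05] w 0.0851 q [-0.86  0.39  0.01 -0.   -1.19 -0.26]
[[[-0.0237,0.0264,-0.0098,0,0,np.float64(-0.103),0],[-0.0263,0.0238,-0.0099,0,0,np.float64(-0.104),0],[-0.0286,0.0209,-0.0098,0,0,np.float64(-0.103),0],[-0.0307,0.0179,-0.0098,0,0,np.float64(-0.103),0],[-0.0323,0.0146,-0.0099,0,0,np.float64(-0.104),0]]]
[[[-0.0336,0.0112,-0.0098,0,0,np.float64(-0.103),0],[-0.0346,0.0077,-0.0098,0,0,np.float64(-0.103),0],[-0.0353,0.0041,-0.0099,0,0,np.float64(-0.103),0],[-0.0354,0.0004,-0.0098,0,0,np.float64(-0.104),0],[-0.0353,-0.0032,-0.0098,0,0,np.float64(-0.103),0]]]
[[[-0.0348,-0.0069,-0.0099,0,0,np.float64(-0.103),0],[-0.0339,-0.0104,-0.0098,0,0,np.float64(-0.104),0],[-0.0327,-0.0138,-0.0099,0,0,np.float64(-0.103),0],[-0.0309,-0.0181,0.0069,0,0,np.float64(-0.104),0],[-0.0288,-0.0213,0.007,0,0,np.float64(-0.104),0]]]
[[[-0.0265,-0.0241,0.0069,0,0,np.float64(-0.104),0],[-0.0238,-0.0267,0.0069,0,0,np.float64(-0.103),0],[-0.021,-0.0291,0.0069,0,0,np.float64(-0.104),0],[-0.0178,-0.0311,0.007,0,0,np.float64(-0.104),0],[-0.0145,-0.0327,0.0069,0,0,np.float64(-0.104),0]]]
[[[-0.0111,-0.0341,0.0069,0,0,np.float64(-0.104),0],[-0.0074,-0.035,0.0069,0,0,np.float64(-0.104),0],[-0.0037,-0.0357,0.007,0,0,np.float64(-0.103),0],[-0.0001,-0.0358,0.0069,0,0,np.float64(-0.104),0],[0.0036,-0.0356,0.0069,0,0,np.float64(-0.104),0]]]
[[[0.0074,-0.0351,0.0069,0,0,np.float64(-0.104),0]]]
```

>>> {"fn": "send_rows", "kwargs": {
  "commands": [
    [[-0.024, 0.026, -0.01, 0, 0, -0.1, 0], [-0.026, 0.024, -0.01, 0, 0, -0.1, 0], [-0.029, 0.021, -0.01, 0, 0, -0.1, 0], [-0.031, 0.018, -0.01, 0, 0, -0.1, 0], [-0.032, 0.015, -0.01, 0, 0, -0.1, 0]]
  ]
}}

```text
t: 0.52
tool_pos: [0.3218, -0.391, 0.2529]
tcp_rot: [1.441, -2.791, -0.002]
force: [1.0, 0.7, 0.0]
grip_width: 0.0854
```

>>> {"fn": "send_rows", "kwargs": {
  "commands": [
    [[-0.034, 0.011, -0.01, 0, 0, -0.1, 0], [-0.035, 0.008, -0.01, 0, 0, -0.1, 0], [-0.035, 0.004, -0.01, 0, 0, -0.1, 0], [-0.035, 0, -0.01, 0, 0, -0.1, 0], [-0.035, -0.003, -0.01, 0, 0, -0.1, 0]]
  ]
}}

```text
t: 0.93
tool_pos: [0.3755, -0.2224, 0.3034]
tcp_rot: [-2.087, 2.348, 0.001]
force: [1.0, -0.0, -0.1]
grip_width: 0.0854
```

>>> {"fn": "send_rows", "kwargs": {
  "commands": [
    [[-0.035, -0.007, -0.01, 0, 0, -0.1, 0], [-0.034, -0.01, -0.01, 0, 0, -0.1, 0], [-0.033, -0.014, -0.01, 0, 0, -0.1, 0], [-0.031, -0.018, 0.007, 0, 0, -0.1, 0], [-0.029, -0.021, 0.007, 0, 0, -0.1, 0]]
  ]
}}

```text
t: 1.35
tool_pos: [0.434, -0.0532, 0.3199]
tcp_rot: [-2.602, 1.756, -0.003]
force: [0.5, -0.4, 0.4]
grip_width: 0.0853
```

```bash
sed -i 's/rz=round(-(tf-f),3)/rz=float(round(-(tf-f),3))/; s/-d\[2\]\],4)/-d[2]],3)/' plan.py
python3 - <<'E'
from plan import *
s,p=show()
rows(s["tool_pos"],p,[((.542,.3235,.24),0.0,13)],0)
E
```

```text
t 1.35 pos [ 0.434  -0.0532  0.3199] phi -1.1876 zaxis [ 2.7e-03  8.0e-04 -1.0e+00] F [ 0.5 -0.4  0.4] M [-0.09 -0.09  0.01] w 0.0853 q [ 0.25 -0.01 -0.2  -0.   -1.38  0.13]
[[[-0.024,-0.019,0.006,0,0,-0.091,0],[-0.022,-0.02,0.006,0,0,-0.092,0],[-0.02,-0.023,0.006,0,0,-0.091,0],[-0.018,-0.024,0.007,0,0,-0.091,0],[-0.015,-0.026,0.006,0,0,-0.092,0]]]
[[[-0.013,-0.027,0.006,0,0,-0.091,0],[-0.011,-0.028,0.006,0,0,-0.091,0],[-0.008,-0.029,0.006,0,0,-0.092,0],[-0.005,-0.03,0.006,0,0,-0.091,0],[-0.003,-0.03,0.006,0,0,-0.092,0]]]
[[[0.0,-0.03,0.007,0,0,-0.091,0],[0.003,-0.03,0.006,0,0,-0.091,0],[0.006,-0.03,0.006,0,0,-0.092,0]]]
```

>>> {"fn": "send_rows", "kwargs": {
  "commands": [
    [[-0.024, -0.019, 0.006, 0, 0, -0.091, 0], [-0.022, -0.02, 0.006, 0, 0, -0.092, 0], [-0.02, -0.023, 0.006, 0, 0, -0.091, 0], [-0.018, -0.024, 0.007, 0, 0, -0.091, 0], [-0.015, -0.026, 0.006, 0, 0, -0.092, 0]]
  ]
}}

```text
t: 1.77
tool_pos: [0.4759, 0.0911, 0.2874]
tcp_rot: [2.934, -1.122, -0.001]
force: [-0.5, -0.9, -0.1]
grip_width: 0.0854
```

>>> {"fn": "send_rows", "kwargs": {
  "commands": [
    [[-0.013, -0.027, 0.006, 0, 0, -0.091, 0], [-0.011, -0.028, 0.006, 0, 0, -0.091, 0], [-0.008, -0.029, 0.006, 0, 0, -0.092, 0], [-0.005, -0.03, 0.006, 0, 0, -0.091, 0], [-0.003, -0.03, 0.006, 0, 0, -0.092, 0]]
  ]
}}

```text
t: 2.18
tool_pos: [0.5181, 0.2357, 0.2573]
tcp_rot: [3.112, -0.429, -0.001]
force: [0.7, -0.0, -0.4]
grip_width: 0.0853
```

>>> {"fn": "send_rows", "kwargs": {
  "commands": [
    [[0, -0.03, 0.007, 0, 0, -0.091, 0], [0.003, -0.03, 0.006, 0, 0, -0.091, 0], [0.006, -0.03, 0.006, 0, 0, -0.092, 0], [0, 0, 0, 0, 0, 0, 0]]
  ]
}}

```text
t: 2.52
tool_pos: [0.5439, 0.3252, 0.2353]
tcp_rot: [3.14, 0.001, -0.005]
force: [0.9, 0.9, -0.3]
grip_width: 0.0853
```

Run:
```python
from plan import *
from h import *
from rig import viewer
s,p=show()
for n in("side","top"):
    f=viewer.grab_frame(n);np.savez(f"{n}1.npz",**f)
    q=proj(f,s["tool_pos"]);print(n,q)
    u,v=map(int,q);crop(f,max(u-60,0),u+60,max(v-50,0),v+50,6,f"pics/{n}1.png")
```

```text
t 2.52 pos [0.5439 0.3252 0.2353] phi 0.0008 zaxis [-0.0032 -0.002  -1.    ] F [ 0.9  0.9 -0.3] M [-0.04 -0.01 -0.03] w 0.0853 q [ 0.79  0.38  0.09 -0.   -1.28  0.78]
side [235.33427591 270.53003894]
top [161.16962923 211.73666016]
```

View pics/side1.png

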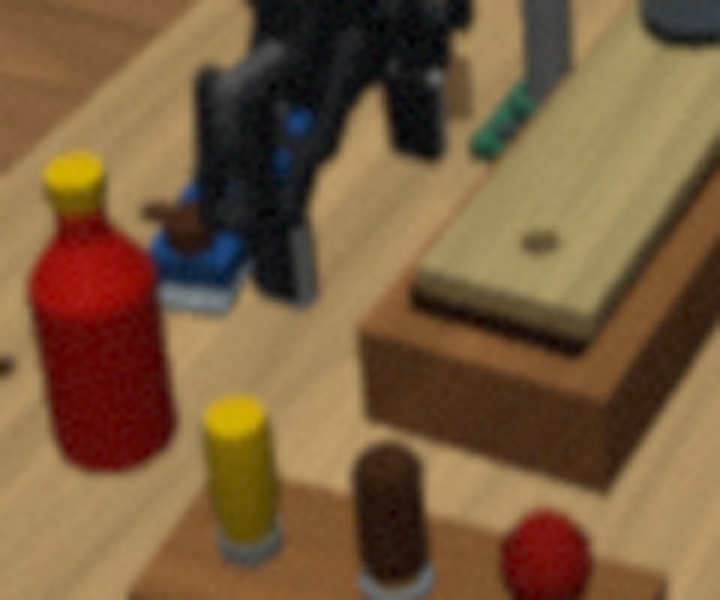

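View pics/top1.png

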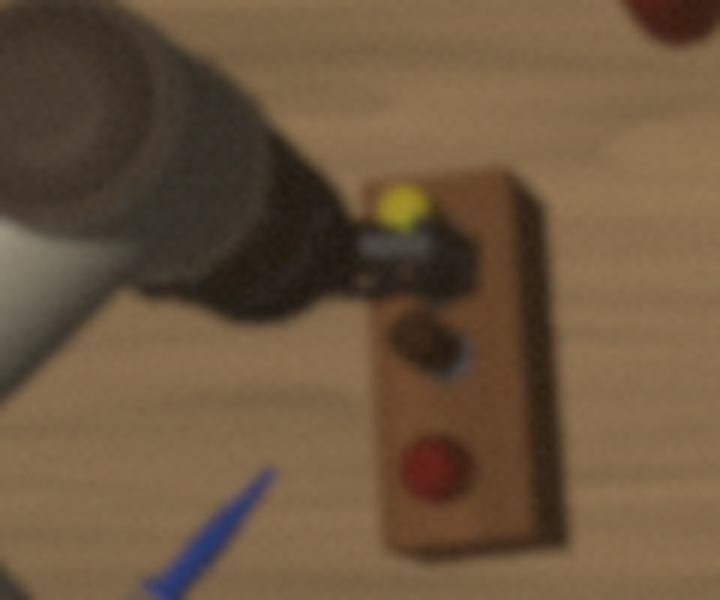

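Run:
```python
from h import *
T=load("top1.npz");S=load("side1.npz")
cv2.imwrite("pics/top1f.png",T["frame"][:,:,::-1]);cv2.imwrite("pics/side1f.png",S["frame"][:,:,::-1])
for u,v in[(171,204),(174,208),(168,202)]:print(dep(T,u,v).round(4))
for u,v in[(175+48,220+45),(175+51,220+47),(175+69,220+24),(175+46,220+43)]:print(dep(S,u,v).round(4))
for f,n in((S,"s"),(T,"t")):
    hsv=cv2.cvtColor(f["frame"],cv2.COLOR_RGB2HSV);m=cv2.inRange(hsv,(108,180,60),(128,255,255))
    nn,l,st,c=cv2.connectedComponentsWithStats(m)
    for i in range(1,nn):
        if st[i,4]>15:print(n,st[i],c[i].round(1),dep(f,*c[i]).round(3))
```

```text
[0.5364 0.2584 0.3824]
[0.533  0.2601 0.3455]
[0.5421 0.2667 0.3806]
[0.5358 0.3801 0.2941]
[0.532  0.3759 0.2871]
[0.5423 0.2836 0.2806]
[0.5366 0.385  0.3026]
s [270 114  20  12 118] [276.9 118.6] [ 1.301 -1.457 -0.091]
s [371 136  16  14 123] [380.5 142.6] [0.141 0.93  0.831]
s [237 390  18  30 137] [245.2 405.7] [0.445 0.483 0.02 ]
```

View pics/side1f.png

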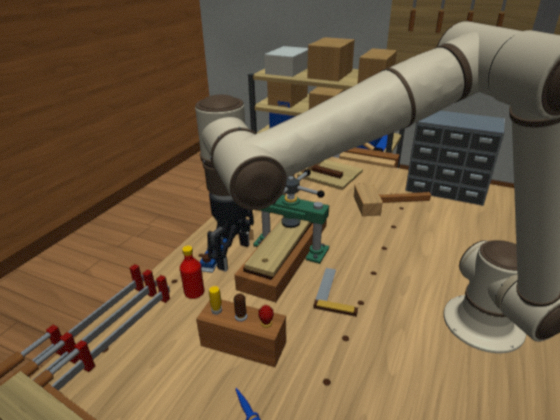

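View pics/top1f.png

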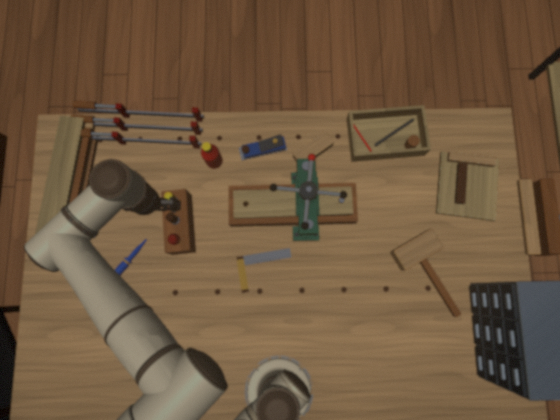

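Run:
```python
from h import *
S=load("side1.npz")
def pts(f):
    K=f["camera_matrix"];E=f["extrinsics"];R=E[:3,:3];t=E[:3,3];d=f["depth"]
    v,u=np.mgrid[:420,:560];c=np.stack([(u-K[0,2])/K[0,0]*d,(v-K[1,2])/K[1,1]*d,d],-1)
    P=(c-t)@R;P[d==0]=np.nan;return P
P=pts(S)
for y0,y1 in((.33,.45),(.22,.33)):
    m=(P[...,0]>.48)&(P[...,0]<.62)&(P[...,1]>y0)&(P[...,1]<y1)&(P[...,2]>.19)&(P[...,2]<.4)
    q=P[m];print(len(q));
    for z0 in np.arange(.19,.34,.01):
        w=q[(q[:,2]>=z0)&(q[:,2]<z0+.01)]
        if len(w):print(z0.round(3),len(w),w.min(0).round(3),w.max(0).round(3))
```

```text
1067
0.27 8 [0.532 0.37  0.276] [0.55  0.377 0.28 ]
0.28 34 [0.531 0.371 0.281] [0.549 0.384 0.29 ]
0.29 38 [0.531 0.368 0.29 ] [0.549 0.385 0.299]
0.3 44 [0.531 0.369 0.3  ] [0.549 0.385 0.31 ]
0.31 14 [0.53  0.372 0.31 ] [0.537 0.393 0.32 ]
0.32 75 [0.528 0.362 0.32 ] [0.555 0.402 0.33 ]
0.33 117 [0.525 0.331 0.33 ] [0.555 0.402 0.34 ]
0.34 102 [0.525 0.332 0.34 ] [0.554 0.401 0.35 ]
423
0.27 14 [0.535 0.282 0.275] [0.553 0.286 0.28 ]
0.28 36 [0.531 0.276 0.28 ] [0.553 0.286 0.29 ]
0.29 38 [0.531 0.276 0.291] [0.555 0.286 0.3  ]
0.3 38 [0.531 0.28  0.3  ] [0.554 0.286 0.309]
0.31 37 [0.53  0.274 0.311] [0.552 0.288 0.319]
0.32 37 [0.528 0.252 0.32 ] [0.548 0.291 0.33 ]
0.33 57 [0.525 0.253 0.33 ] [0.552 0.326 0.34 ]
0.34 57 [0.525 0.252 0.34 ] [0.542 0.328 0.35 ]
```

Run:
```python
from h import *
from rig import r,monitor
print(r.tip_extent,[a for a in dir(r) if a[0]!='_'])
S=load("side1.npz")
for z in(.237,.276):print(proj(S,(.543,.372,z)),proj(S,(.543,.282,z)))
print(monitor.get_state())
```

```text
0.011 ['PlanningError', 'finish_job', 'tip_extent']
[224.46265533 282.9681079 ] [245.20380453 258.94041194]
[222.8704197  268.68927381] [244.18863805 245.18285627]
{'t': 2.6167, 'q': array([ 7.90535237e-01,  3.77981322e-01,  8.35418940e-02, -3.03771291e-04,
       -1.27968536e+00,  7.76083896e-01]), 'qvel': array([-0.0212263 , -0.04082335, -0.01253649,  0.00598022, -0.00569275,
       -0.00262421]), 'tau': array([ 6.02483321e-01, -3.82550740e+01,  1.95414680e+01,  4.26502794e+00,
        4.59642720e-02,  2.63361249e-02]), 'tool_pos': array([0.54334021, 0.321925  , 0.23727211]), 'tcp_rot': array([ 3.13941662, -0.0066946 , -0.0039928 ]), 'force': array([ 0.79710998, -0.54539867, -0.04335306]), 'torque': array([-0.01820512, -0.02353229, -0.03716921]), 'grip_width': 0.08557190146839204}
```

>>> {"fn": "send_rows", "kwargs": {
  "commands": [
    [[-0.002, 0.001, 0.02, 0, 0, 0, 0], [0, 0, 0.02, 0, 0, 0, 0], [0, 0, 0.02, 0, 0, 0, 0], [0, 0, 0.01, 0, 0, 0, 0], [0, 0, 0, 0, 0, 0, 0]]
  ]
}}

```text
t: 3.03
tool_pos: [0.5404, 0.3184, 0.1669]
tcp_rot: [3.138, -0.01, -0.006]
force: [0.2, -0.0, -1.3]
grip_width: 0.0856
```

```bash
cat >> h.py <<'E'
def pts(f):
    K=f["camera_matrix"];E=f["extrinsics"];R=E[:3,:3];t=E[:3,3];d=f["depth"]
    v,u=np.mgrid[:420,:560];c=np.stack([(u-K[0,2])/K[0,0]*d,(v-K[1,2])/K[1,1]*d,d],-1)
    P=(c-t)@R;P[d==0]=np.nan;return P
E
python3 - <<'E'
from plan import *
from h import *
from rig import viewer
s,p=show()
f=viewer.grab_frame("side");np.savez("side2.npz",**f)
u,v=map(int,proj(f,s["tool_pos"]));print(u,v);crop(f,u-60,u+60,v-60,v+40,6,"pics/side2.png")
P=pts(f);pos=s["tool_pos"]
m=(abs(P[...,0]-pos[0])<.06)&(abs(P[...,1]-pos[1])<.07)&(P[...,2]>.17)&(P[...,2]<.4);q=P[m]
for z0 in np.arange(.17,.28,.01):
    w=q[(q[:,2]>=z0)&(q[:,2]<z0+.01)]
    if len(w):print(z0.round(3),len(w),w.min(0).round(3),w.max(0).round(3))
E
```

```text
t 3.03 pos [0.5404 0.3184 0.1669] phi -0.0064 zaxis [-0.0041 -0.0032 -1.    ] F [ 0.2 -0.  -1.3] M [-0.02  0.05  0.03] w 0.0856 q [ 0.79  0.42 -0.03 -0.   -1.12  0.78]
240 292
0.2 10 [0.531 0.275 0.207] [0.546 0.37  0.21 ]
0.21 57 [0.527 0.272 0.211] [0.55  0.377 0.22 ]
0.22 71 [0.527 0.273 0.22 ] [0.551 0.378 0.23 ]
0.23 65 [0.527 0.264 0.23 ] [0.55  0.379 0.24 ]
0.24 47 [0.528 0.27  0.241] [0.548 0.377 0.25 ]
0.25 60 [0.526 0.252 0.251] [0.552 0.388 0.26 ]
0.26 80 [0.522 0.257 0.26 ] [0.549 0.388 0.27 ]
0.27 101 [0.522 0.283 0.27 ] [0.548 0.388 0.28 ]
0.28 77 [0.52  0.287 0.28 ] [0.546 0.388 0.29 ]
```

View pics/side2.png

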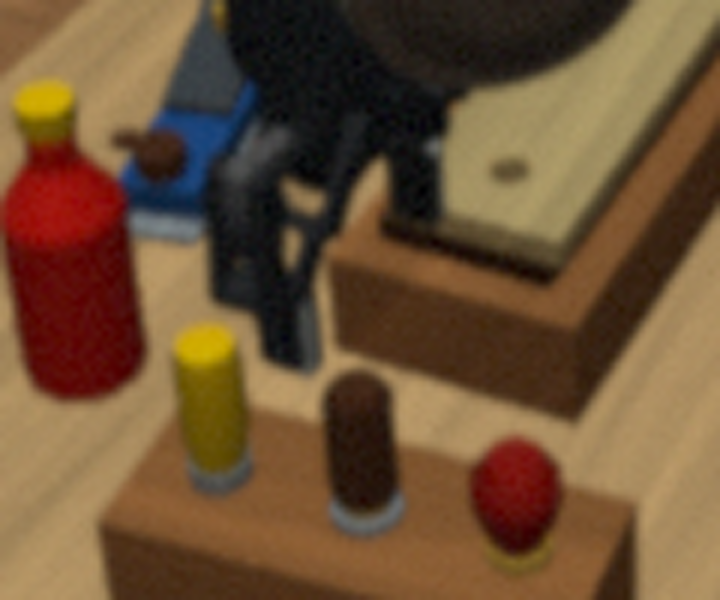

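>>> {"fn": "send_rows", "kwargs": {
  "commands": [
    [[0, 0, 0.02, 0, 0, 0, 0], [0, 0, 0.02, 0, 0, 0, 0], [0, 0, 0.015, 0, 0, 0, 0], [0, 0, 0, 0, 0, 0, 0]]
  ]
}}

```text
t: 3.42
tool_pos: [0.5408, 0.3192, 0.1124]
tcp_rot: [3.139, -0.009, -0.005]
force: [-1.5, -0.3, -0.2]
grip_width: 0.0855
```

```bash
cat > look.py <<'E'
import sys
from plan import *
from h import *
from rig import viewer
tag=sys.argv[1];zmin=float(sys.argv[2]) if len(sys.argv)>2 else .17
s,p=show()
f=viewer.grab_frame("side");np.savez(f"side{tag}.npz",**f)
u,v=map(int,proj(f,s["tool_pos"]));print(u,v);crop(f,u-60,u+60,v-60,v+40,6,f"pics/side{tag}.png")
P=pts(f);pos=s["tool_pos"]
m=(abs(P[...,0]-pos[0])<.05)&(abs(P[...,1]-pos[1])<.07)&(P[...,2]>zmin)&(P[...,2]<zmin+.1);q=P[m]
for z0 in np.arange(zmin,zmin+.1,.01):
    w=q[(q[:,2]>=z0)&(q[:,2]<z0+.01)]
    if len(w):print(z0.round(3),len(w),w.min(0).round(3),w.max(0).round(3))
E
python3 look.py 3 .11
```

```text
t 3.42 pos [0.5408 0.3192 0.1124] phi -0.0058 zaxis [-0.0032 -0.0023 -1.    ] F [-1.5 -0.3 -0.2] M [-0.07  0.04 -0.01] w 0.0855 q [ 0.79  0.46 -0.1  -0.   -1.01  0.78]
241 309
0.11 31 [0.527 0.32  0.111] [0.548 0.34  0.12 ]
0.12 38 [0.527 0.324 0.12 ] [0.548 0.34  0.13 ]
0.13 37 [0.493 0.314 0.131] [0.546 0.34  0.14 ]
0.14 35 [0.526 0.32  0.14 ] [0.545 0.339 0.15 ]
0.15 83 [0.527 0.273 0.15 ] [0.551 0.373 0.16 ]
0.16 106 [0.527 0.274 0.16 ] [0.551 0.379 0.17 ]
0.17 62 [0.528 0.272 0.17 ] [0.55  0.379 0.18 ]
0.18 52 [0.526 0.262 0.18 ] [0.547 0.379 0.19 ]
0.19 30 [0.527 0.274 0.19 ] [0.546 0.379 0.2  ]
0.2 42 [0.526 0.36  0.2  ] [0.55  0.388 0.21 ]
```

View pics/side3.png

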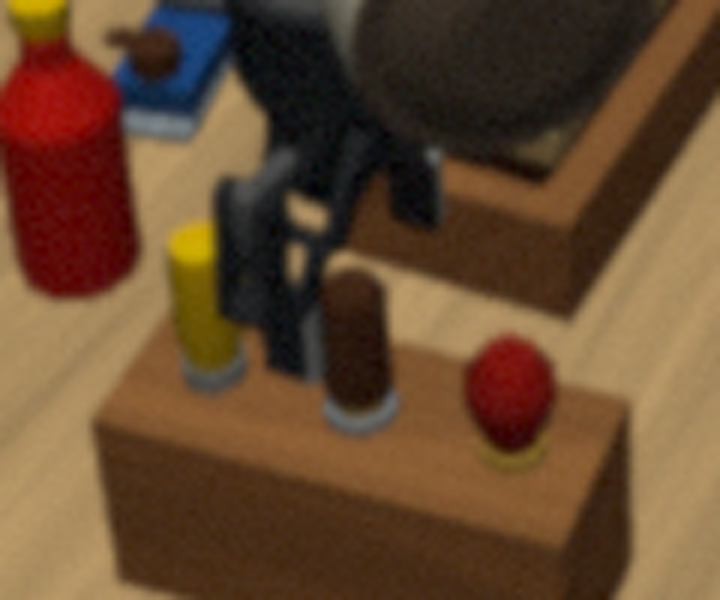

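>>> {"fn": "send_rows", "kwargs": {
  "commands": [
    [[0, 0, 0.012, 0, 0, 0, 0], [0, 0, 0.01, 0, 0, 0, 0], [0, 0, 0, 0, 0, 0, 0], [0, 0, 0, 0, 0, 0, 0.3], [0, 0, 0, 0, 0, 0, 0.5]]
  ]
}}

```text
t: 3.88
tool_pos: [0.5425, 0.3207, 0.0933]
tcp_rot: [-3.141, 0.007, -0.002]
force: [-0.8, -0.4, -0.1]
grip_width: 0.0639
```

>>> {"fn": "send_rows", "kwargs": {
  "commands": [
    [[0, 0, 0, 0, 0, 0, 1], [0, 0, 0, 0, 0, 0, 1], [0, 0, 0, 0, 0, 0, 1], [0, 0, 0, 0, 0, 0, 1], [0, 0, 0, 0, 0, 0, 1]]
  ]
}}

```text
t: 4.3
tool_pos: [0.5424, 0.321, 0.0929]
tcp_rot: [-3.14, 0.007, -0.003]
force: [0.6, 1.6, 2.3]
grip_width: 0.0267
```

```bash
python3 look.py 4 .10
```

```text
t 4.3 pos [0.5424 0.321  0.0929] phi -0.0044 zaxis [ 0.0016  0.0013 -1.    ] F [0.6 1.6 2.3] M [0.34 0.03 0.04] w 0.0267 q [ 0.79  0.48 -0.13  0.   -0.96  0.78]
240 315
0.1 35 [0.525 0.318 0.1  ] [0.592 0.339 0.11 ]
0.11 27 [0.527 0.306 0.11 ] [0.592 0.34  0.119]
0.12 35 [0.526 0.305 0.12 ] [0.592 0.347 0.13 ]
0.13 63 [0.494 0.305 0.13 ] [0.592 0.351 0.14 ]
0.14 57 [0.528 0.295 0.14 ] [0.592 0.35  0.15 ]
0.15 53 [0.527 0.301 0.151] [0.552 0.351 0.16 ]
0.16 61 [0.527 0.283 0.16 ] [0.55  0.367 0.17 ]
0.17 76 [0.527 0.286 0.17 ] [0.552 0.373 0.18 ]
0.18 69 [0.523 0.299 0.18 ] [0.551 0.377 0.19 ]
0.19 83 [0.521 0.306 0.19 ] [0.552 0.381 0.2  ]
```

View pics/side4.png

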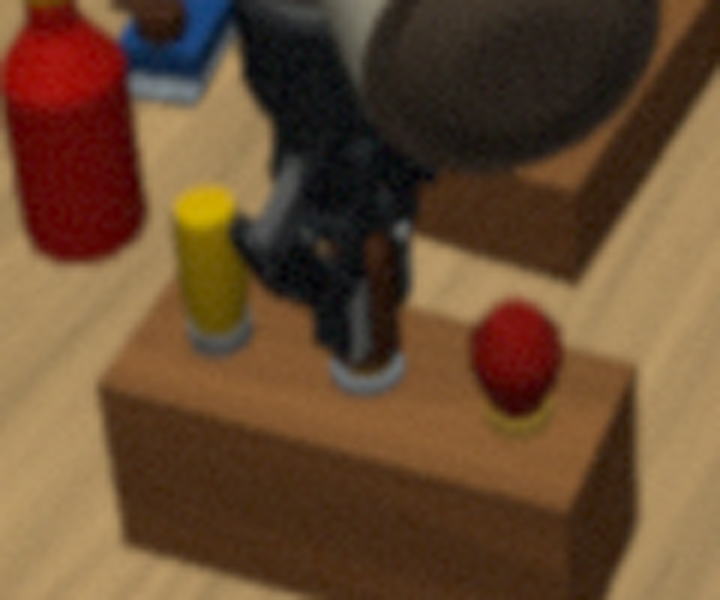

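>>> {"fn": "send_rows", "kwargs": {
  "commands": [
    [[0, 0, -0.01, 0, 0, 0, 1], [0, 0, -0.025, 0, 0, 0, 1], [0, 0, -0.03, 0, 0, 0, 1], [0, 0, -0.03, 0, 0, 0, 1], [0, 0, -0.015, 0, 0, 0, 1]]
  ]
}}

```text
t: 4.77
tool_pos: [0.5427, 0.3204, 0.206]
tcp_rot: [-3.14, 0.007, -0.005]
force: [0.1, 0.1, -2.0]
grip_width: 0.0266
```

>>> {"fn": "send_rows", "kwargs": {
  "commands": [
    [[0.009, 0.037, 0, 0, 0, 0, 1], [0.009, 0.037, 0, 0, 0, 0, 1], [0.009, 0.038, 0, 0, 0, 0, 1], [0, 0, 0, 0, 0, 0, 1]]
  ]
}}

```text
t: 5.1
tool_pos: [0.5676, 0.2019, 0.2019]
tcp_rot: [3.138, -0.016, -0.006]
force: [-0.2, 1.4, -2.6]
grip_width: 0.0268
```

```bash
python3 look.py 5 .10
python3 - <<'E'
from rig import viewer
from h import *
f=viewer.grab_frame("top");np.savez("top5.npz",**f);crop(f,170,290,150,250,6,"pics/top5.png")
E
```

```text
t 5.1 pos [0.5676 0.2019 0.2019] phi -0.0105 zaxis [-0.0038 -0.0032 -1.    ] F [-0.2  1.4 -2.6] M [0.12 0.09 0.  ] w 0.0268 q [ 0.61  0.35 -0.05  0.   -1.18  0.95]
253 249
0.11 3 [0.564 0.205 0.115] [0.568 0.206 0.12 ]
0.12 4 [0.563 0.208 0.12 ] [0.566 0.21  0.129]
0.13 11 [0.561 0.204 0.13 ] [0.567 0.21  0.14 ]
0.14 14 [0.56  0.206 0.14 ] [0.57  0.214 0.15 ]
0.15 17 [0.559 0.201 0.151] [0.572 0.213 0.159]
0.16 21 [0.558 0.202 0.161] [0.57  0.214 0.169]
0.17 23 [0.557 0.199 0.17 ] [0.574 0.216 0.18 ]
0.18 23 [0.558 0.205 0.18 ] [0.573 0.215 0.19 ]
0.19 19 [0.556 0.203 0.191] [0.572 0.215 0.2  ]
```

View pics/side5.png

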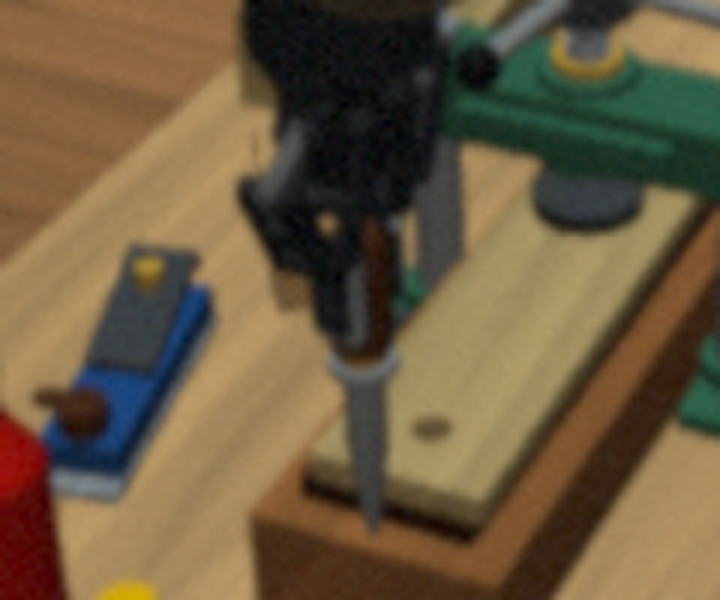

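View pics/top5.png

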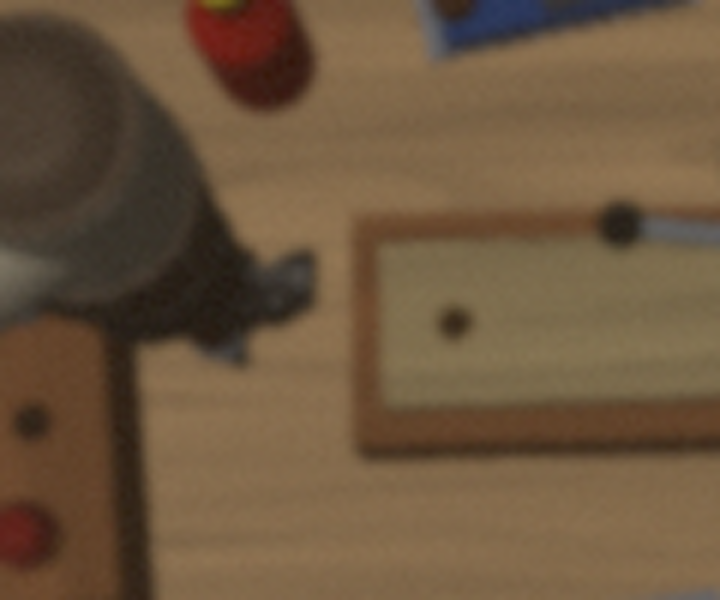

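Run:
```python
from h import *
for n,c in(("top0",(246,203)),("side0",(265,260)),("side5",None)):
    f=load(n+".npz")
    if c is None:c=(265,260)
    P=pts(f);x0,y0=c[0]-9,c[1]-8
    g=cv2.cvtColor(f["frame"],cv2.COLOR_RGB2GRAY).astype(float)[y0:y0+17,x0:x0+19]
    w=np.clip(np.median(g)-15-g,0,None)
    v,u=np.mgrid[y0:y0+17,x0:x0+19];uc,vc=(w*u).sum()/w.sum(),(w*v).sum()/w.sum()
    print(n,uc.round(2),vc.round(2),onz(f,uc,vc,.09).round(4),(w>0).sum())
    m=w>0;print(onz(f,u[m].min()-.5,vc,.09).round(4),onz(f,u[m].max()+.5,vc,.09).round(4),onz(f,uc,v[m].min()-.5,.09).round(4),onz(f,uc,v[m].max()+.5,.09).round(4))
    print(w.astype(int)[3:14,3:16])
f=load("side5.npz");P=pts(f)
# pin axis side cam
m=(abs(P[...,0]-.566)<.013)&(abs(P[...,1]-.208)<.014)
for z in(.15,.17):
    q=P[m&(abs(P[...,2]-z)<.012)];A=np.c_[2*q[:,:2],np.ones(len(q))];s=np.linalg.lstsq(A,(q[:,:2]**2).sum(1),rcond=None)[0];print(z,s[:2].round(4),np.sqrt(s[2]+s[0]**2+s[1]**2).round(4))
```

```text
top0 245.35 203.37 [0.5934 0.0966 0.09  ] 31
[0.5936 0.109  0.09  ] [0.5932 0.0864 0.09  ] [0.6029 0.0966 0.09  ] [0.5831 0.0966 0.09  ]
[[ 0  0  0  0  0  0  0  0  0  0  0  0  0]
 [ 0  0  0  0  0  0  0  0  0  0  0  0  0]
 [ 0  0  0  0  0  0  0  0  0  0  0  0  0]
 [ 0  0  0  0 10 17 15  6  0  0  0  0  0]
 [ 0  0  0  9 25 35 33 24  8  0  0  0  0]
 [ 0  0  0 19 35 46 47 36 15  0  0  0  0]
 [ 0  0  1 18 37 47 46 30 11  0  0  0  0]
 [ 0  0  0  7 26 36 29 13  0  0  0  0  0]
 [ 0  0  0  0  8 11  8  0  0  0  0  0  0]
 [ 0  0  0  0  0  0  0  0  0  0  0  0  0]
 [ 0  0  0  0  0  0  0  0  0  0  0  0  0]]
side0 263.57 261.0 [0.5903 0.1086 0.09  ] 37
[0.6112 0.118  0.09  ] [0.5775 0.1029 0.09  ] [0.5976 0.0943 0.09  ] [0.5752 0.1382 0.09  ]
[[ 0  0  0  0  0  0  0  0  0  0  0  0  0]
 [ 0  0  0  0  0  0  0  0  0  0  0  0  0]
 [ 0  0  0  0  0  0  0  0  0  0  0  0  0]
 [ 0  0  0  0  7 11 10 13  4  0  0  0  0]
 [ 0  0  0 20 33 39 42 38 27  0  0  0  0]
 [ 0  0  6 37 48 48 49 50 36  3  0  0  0]
 [ 0  0  1 28 42 45 39 35 18  0  0  0  0]
 [ 0  0  0  1 13 16 14  4  0  0  0  0  0]
 [ 0  0  0  0  0  0  0  0  0  0  0  0  0]
 [ 0  0  0  0  0  0  0  0  0  0  0  0  0]
 [ 0  0  0  0  0  0  0  0  0  0  0  0  0]]
side5 258.93 260.22 [0.604  0.1108 0.09  ] 66
[0.6129 0.1148 0.09  ] [0.5791 0.0997 0.09  ] [0.623  0.0746 0.09  ] [0.5869 0.1435 0.09  ]
[[ 0  0  0  0  0  0  0  0  0  0  0  0  0]
 [ 0  0  0  0  0  0  0  0  0  0  0  0  0]
 [ 0  0  0  0  0  0  0  0  0  0  0  0  0]
 [ 0  0  0  0  6 11 10  9  0  0  0  0  0]
 [ 0  0  0 20 31 34 38 37 25  0  0  0  0]
 [ 0  0  7 34 49 48 48 45 35  3  0  0  0]
 [ 0  0  0 25 40 45 40 34 17  0  0  0  0]
 [ 0  0  0  0 13 18 15  5  0  0  0  0  0]
 [ 0  0  0  0  0  0  0  0  0  0  0  0  0]
 [ 0  0  0  0  0  0  0  0  0  0  0  0  0]
 [ 0  0  0  0  0  0  0  0  0  0  0  0  0]]
0.15 [0.5652 0.207 ] 0.0058
0.17 [0.5658 0.2058] 0.0081
```

Run:
```python
from h import *
f=load("side0.npz");print(onz(f,264.7,260,.09))
x0,y0=259,257
g=cv2.cvtColor(f["frame"],cv2.COLOR_RGB2GRAY).astype(float)[y0:y0+8,x0:x0+12];w=np.clip(115-g,0,None);print(g.astype(int))
base=np.percentile(g,85);w=np.clip(base-10-g,0,None);v,u=np.mgrid[y0:y0+8,x0:x0+12];print((w*u).sum()/w.sum(),(w*v).sum()/w.sum(),onz(f,(w*u).sum()/w.sum(),(w*v).sum()/w.sum(),.09))
# bed edges in side: front face end edge & long edges of bed, via depth
P=pts(f);m=(abs(P[...,2]-.0587)<.004)&(P[...,1]>-.02)&(P[...,1]<.17)&(P[...,0]>.5)&(P[...,0]<.68)
q=P[m];print(q.min(0),q.max(0))
r=cv2.minAreaRect((q[:,:2]*1000).astype(np.float32));print(r)
for n in("top0","side0"):
    f=load(n+".npz");P=pts(f)
    m=(abs(P[...,2]-.0895)<.004)&(P[...,1]>0)&(P[...,1]<.17)&(P[...,0]>.5)&(P[...,0]<.68)
    for y in(.03,.06,.09,.12):
        q=P[m&(abs(P[...,1]-y)<.015)];print(n,y,q[:,0].min().round(4),q[:,0].max().round(4))
    print(P[m][:,1].max())
```

```text
[0.58944148 0.10325841 0.09      ]
[[148 151 149 148 144 144 144 143 145 148 152 152]
 [148 150 145 137 126 122 123 120 129 142 152 153]
 [149 145 138 113 100  94  91  95 106 135 147 151]
 [151 144 127  96  85  85  84  83  97 130 146 152]
 [148 145 132 105  91  88  94  98 115 137 149 154]
 [152 150 145 132 120 117 119 129 136 147 152 155]
 [149 150 149 145 143 140 143 145 148 153 154 157]
 [151 149 150 147 149 149 149 152 154 155 156 155]]
264.4764976958525 260.02396313364056 [0.58997291 0.10361569 0.09      ]
[ 0.52949403 -0.01878069  0.05472615] [0.66266822 0.16396523 0.06268546]
((596.0034790039062, 73.01082611083984), (132.929443359375, 181.98190307617188), 0.9457483887672424)
top0 0.03 0.5507 0.6408
top0 0.06 0.551 0.6414
top0 0.09 0.5492 0.6388
top0 0.12 0.5487 0.6388
0.13694885366283494
side0 0.03 0.5477 0.6395
side0 0.06 0.5465 0.6382
side0 0.09 0.5469 0.6382
side0 0.12 0.5459 0.6363
0.14184116896084942
```

>>> {"fn": "send_rows", "kwargs": {
  "commands": [
    [[0.01, 0.035, 0, 0, 0, 0, 1], [0.009, 0.035, 0, 0, 0, 0, 1], [0.009, 0.034, 0, 0, 0, 0, 1], [0, 0, 0, 0, 0, 0, 1], [0, 0, 0, 0, 0, 0, 1]]
  ]
}}

```text
t: 5.62
tool_pos: [0.5955, 0.1031, 0.2016]
tcp_rot: [3.141, -0.011, -0.003]
force: [-0.3, 0.1, -2.6]
grip_width: 0.0263
```

```bash
python3 look.py 6 .10
python3 - <<'E'
from rig import viewer
from h import *
f=viewer.grab_frame("top");np.savez("top6.npz",**f);crop(f,190,310,150,250,6,"pics/top6.png")
f=load("side6.npz");P=pts(f)
m=(abs(P[...,0]-.592)<.013)&(abs(P[...,1]-.103)<.014)
for z in(.13,.15,.17):
    q=P[m&(abs(P[...,2]-z)<.012)];A=np.c_[2*q[:,:2],np.ones(len(q))];s=np.linalg.lstsq(A,(q[:,:2]**2).sum(1),rcond=None)[0];print(z,len(q),s[:2].round(4),np.sqrt(s[2]+s[0]**2+s[1]**2).round(4))
E
```

```text
t 5.62 pos [0.5955 0.1031 0.2016] phi -0.0068 zaxis [-1.7e-03 -4.0e-04 -1.0e+00] F [-0.3  0.1 -2.6] M [ 0.01 -0.02  0.02] w 0.0263 q [ 0.44  0.35 -0.05 -0.   -1.17  1.13]
261 226
0.11 2 [0.591 0.108 0.118] [0.594 0.11  0.118]
0.12 7 [0.59  0.105 0.122] [0.597 0.112 0.129]
0.13 8 [0.588 0.106 0.13 ] [0.594 0.113 0.138]
0.14 13 [0.588 0.105 0.141] [0.597 0.117 0.149]
0.15 15 [0.586 0.107 0.151] [0.6   0.116 0.16 ]
0.16 18 [0.586 0.108 0.161] [0.599 0.119 0.17 ]
0.17 17 [0.585 0.106 0.171] [0.6   0.115 0.179]
0.18 18 [0.585 0.105 0.181] [0.598 0.116 0.19 ]
0.19 14 [0.585 0.107 0.19 ] [0.597 0.116 0.198]
0.13 18 [0.5927 0.1085] 0.0037
0.15 30 [0.5929 0.1098] 0.0053
0.17 39 [0.5927 0.1095] 0.0059
```

View pics/side6.png

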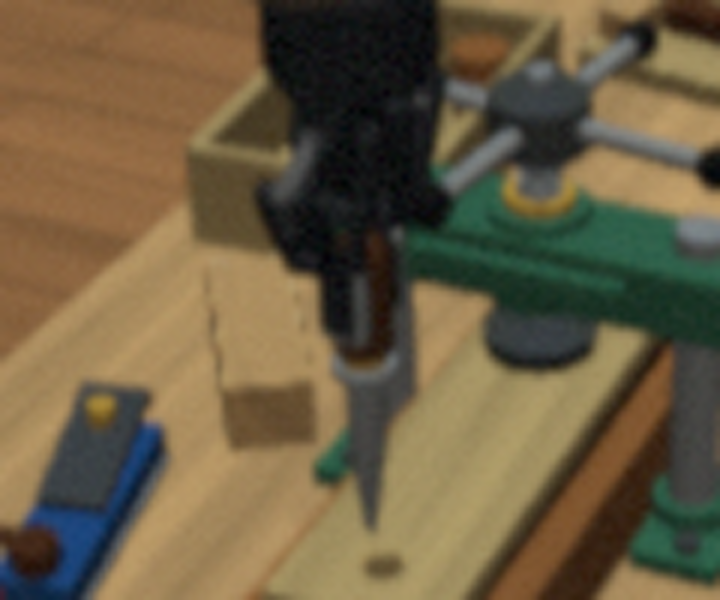

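View pics/top6.png

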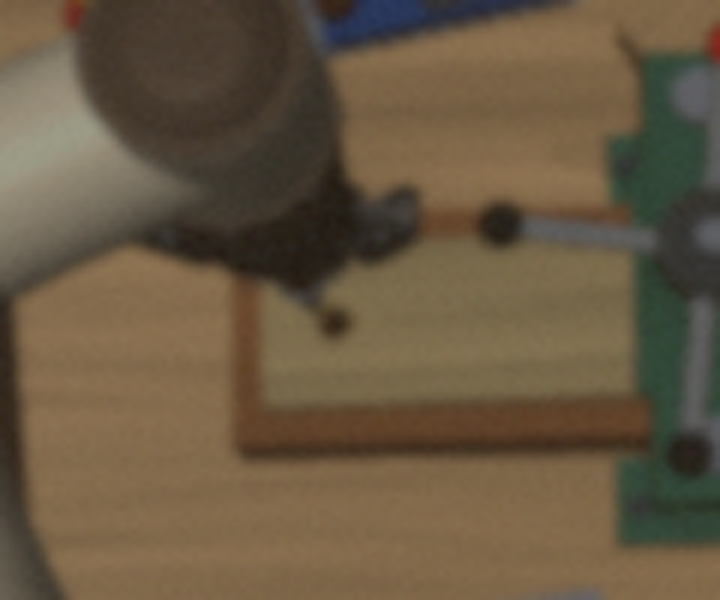

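>>> {"fn": "send_rows", "kwargs": {
  "commands": [
    [[0.001, 0.006, 0, 0, 0, 0, 1], [0, 0, 0.01, 0, 0, 0, 1], [0, 0, 0.008, 0, 0, 0, 1], [0, 0, 0, 0, 0, 0, 1]]
  ]
}}

```text
t: 6.05
tool_pos: [0.5949, 0.0983, 0.1811]
tcp_rot: [3.141, -0.007, -0.008]
force: [-0.0, 0.1, -3.4]
grip_width: 0.0265
```

```bash
python3 look.py 7 .10
python3 - <<'E'
from rig import viewer
from h import *
f=viewer.grab_frame("top");np.savez("top7.npz",**f);crop(f,190,310,150,250,6,"pics/top7.png")
f=load("side7.npz");P=pts(f)
m=(abs(P[...,0]-.593)<.013)&(abs(P[...,1]-.104)<.014)
for z in(.13,.15,.17):
    q=P[m&(abs(P[...,2]-z)<.012)];A=np.c_[2*q[:,:2],np.ones(len(q))];s=np.linalg.lstsq(A,(q[:,:2]**2).sum(1),rcond=None)[0];print(z,len(q),s[:2].round(4),np.sqrt(s[2]+s[0]**2+s[1]**2).round(4))
E
```

```text
t 6.05 pos [0.5949 0.0983 0.1811] phi -0.0045 zaxis [-0.0053 -0.0011 -1.    ] F [-0.   0.1 -3.4] M [-0.02  0.05 -0.03] w 0.0265 q [ 0.43  0.37 -0.08 -0.   -1.13  1.14]
262 232
0.1 7 [0.589 0.101 0.102] [0.593 0.107 0.11 ]
0.11 9 [0.589 0.099 0.112] [0.596 0.11  0.12 ]
0.12 10 [0.586 0.103 0.12 ] [0.595 0.111 0.13 ]
0.13 15 [0.585 0.101 0.13 ] [0.597 0.11  0.14 ]
0.14 21 [0.584 0.099 0.14 ] [0.6   0.112 0.149]
0.15 21 [0.585 0.098 0.15 ] [0.602 0.112 0.159]
0.16 19 [0.585 0.097 0.161] [0.599 0.111 0.17 ]
0.17 14 [0.584 0.104 0.17 ] [0.599 0.111 0.178]
0.18 36 [0.58  0.092 0.183] [0.605 0.116 0.19 ]
0.19 25 [0.579 0.099 0.19 ] [0.602 0.114 0.2  ]
0.13 30 [0.591  0.1056] 0.0044
0.15 50 [0.5927 0.1026] 0.0077
0.17 38 [0.5925 0.1029] 0.0074
```

View pics/side7.png

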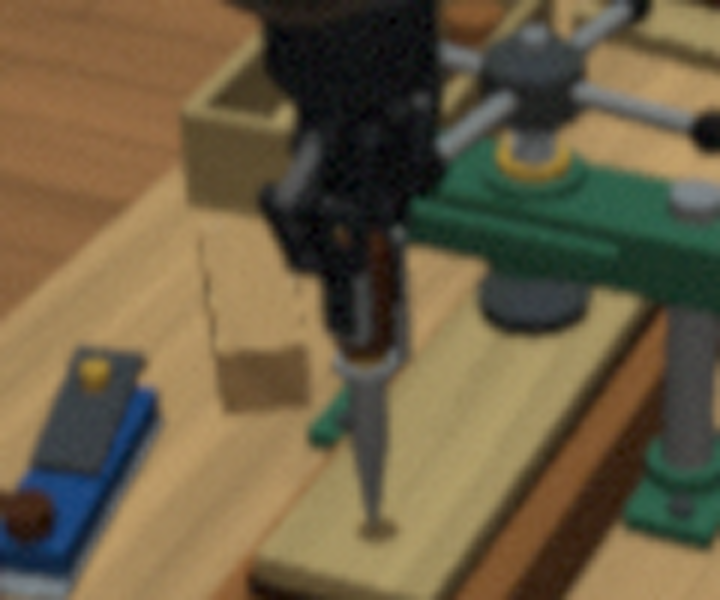

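View pics/top7.png

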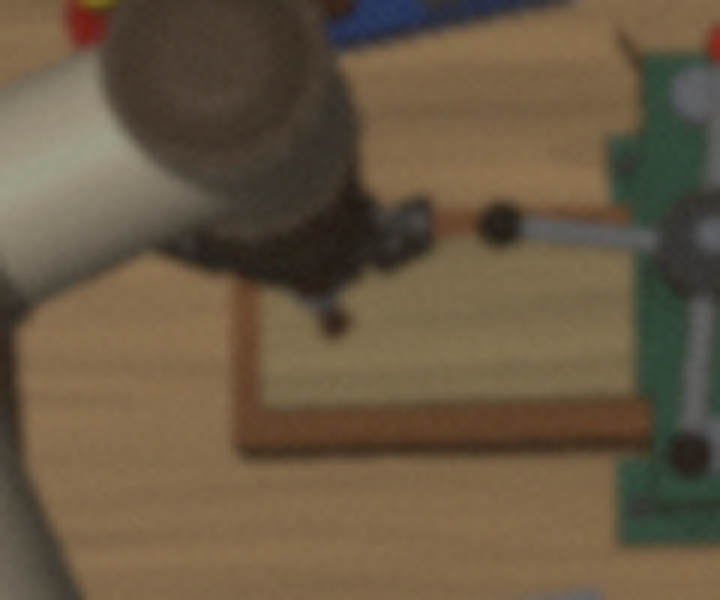

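>>> {"fn": "send_rows", "kwargs": {
  "commands": [
    [[0, 0.001, 0.007, 0, 0, 0, 1], [0, 0, 0.007, 0, 0, 0, 1], [0, 0, 0.006, 0, 0, 0, 1], [0, 0, 0, 0, 0, 0, 1]]
  ]
}}

```text
t: 6.48
tool_pos: [0.5956, 0.0967, 0.162]
tcp_rot: [3.141, -0.008, -0.006]
force: [0.7, -0.2, -2.4]
grip_width: 0.0267
```

>>> {"fn": "send_rows", "kwargs": {
  "commands": [
    [[0.001, 0, 0.005, 0, 0, 0, 1], [0, 0, 0.005, 0, 0, 0, 1], [0, 0, 0, 0, 0, 0, 1]]
  ]
}}

```text
t: 6.73
tool_pos: [0.5971, 0.0969, 0.1528]
tcp_rot: [3.141, -0.008, -0.003]
force: [-0.9, 0.5, -3.3]
grip_width: 0.0266
```

```bash
python3 look.py 8 .10
```

```text
t 6.73 pos [0.5971 0.0969 0.1528] phi -0.0052 zaxis [-2.1e-03 -4.0e-04 -1.0e+00] F [-0.9  0.5 -3.3] M [-0.01  0.04  0.  ] w 0.0266 q [ 0.43  0.39 -0.11 -0.   -1.07  1.14]
262 240
0.1 13 [0.589 0.1   0.1  ] [0.599 0.111 0.11 ]
0.11 17 [0.586 0.098 0.111] [0.602 0.109 0.12 ]
0.12 20 [0.586 0.095 0.12 ] [0.603 0.111 0.129]
0.13 15 [0.588 0.099 0.131] [0.601 0.11  0.139]
0.14 18 [0.587 0.1   0.14 ] [0.601 0.11  0.15 ]
0.15 27 [0.581 0.091 0.153] [0.607 0.115 0.16 ]
0.16 23 [0.583 0.097 0.16 ] [0.604 0.114 0.169]
0.17 25 [0.58  0.095 0.17 ] [0.599 0.113 0.179]
0.18 29 [0.582 0.078 0.18 ] [0.605 0.125 0.19 ]
0.19 42 [0.581 0.078 0.19 ] [0.602 0.127 0.199]
```

View pics/side8.png

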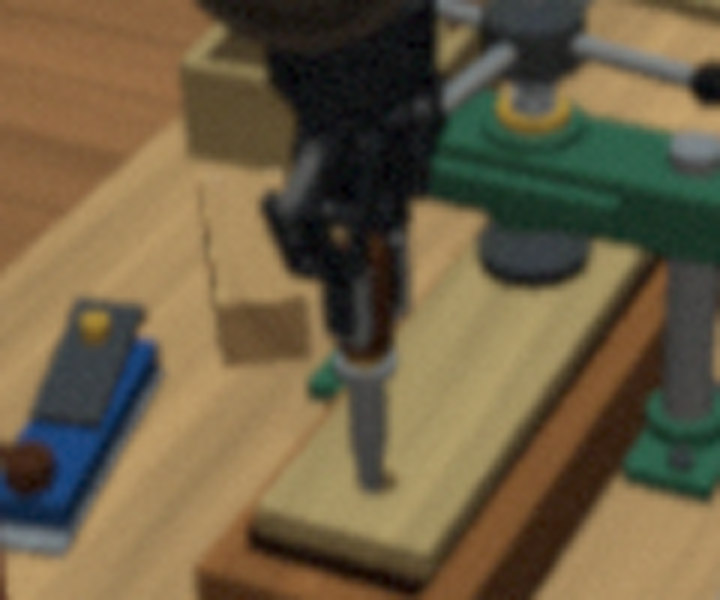

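>>> {"fn": "send_rows", "kwargs": {
  "commands": [
    [[0, 0, 0.005, 0, 0, 0, 1], [0, 0, 0.005, 0, 0, 0, 1], [0, 0, 0, 0, 0, 0, 1]]
  ]
}}

```text
t: 7.03
tool_pos: [0.5968, 0.0968, 0.1428]
tcp_rot: [3.141, -0.008, -0.004]
force: [-0.4, 0.6, -3.7]
grip_width: 0.0266
```

>>> {"fn": "send_rows", "kwargs": {
  "commands": [
    [[0, 0, 0.005, 0, 0, 0, 1], [0, 0, 0.005, 0, 0, 0, 1], [0, 0, 0, 0, 0, 0, 1]]
  ]
}}

```text
t: 7.28
tool_pos: [0.5967, 0.0967, 0.1328]
tcp_rot: [3.141, -0.008, -0.004]
force: [-1.4, -0.4, -2.7]
grip_width: 0.0265
```

>>> {"fn": "send_rows", "kwargs": {
  "commands": [
    [[0, 0, 0.004, 0, 0, 0, 1], [0, 0, 0.004, 0, 0, 0, 1], [0, 0, 0, 0, 0, 0, 1]]
  ]
}}

```text
t: 7.53
tool_pos: [0.5973, 0.0969, 0.1251]
tcp_rot: [3.141, -0.008, -0.002]
force: [-1.7, -0.9, -2.3]
grip_width: 0.0268
```

>>> {"fn": "send_rows", "kwargs": {
  "commands": [
    [[0, 0, 0.004, 0, 0, 0, 1], [0, 0, 0.004, 0, 0, 0, 1], [0, 0, 0, 0, 0, 0, 1]]
  ]
}}

```text
t: 7.78
tool_pos: [0.598, 0.097, 0.1173]
tcp_rot: [3.142, -0.008, 0.0]
force: [-1.2, -0.6, -2.8]
grip_width: 0.0261
```

>>> {"fn": "send_rows", "kwargs": {
  "commands": [
    [[0, 0, 0.004, 0, 0, 0, 1], [0, 0, 0.004, 0, 0, 0, 1], [0, 0, 0, 0, 0, 0, 1]]
  ]
}}

```text
t: 8.03
tool_pos: [0.5984, 0.097, 0.1096]
tcp_rot: [-3.142, 0.007, -0.002]
force: [0.6, -2.3, -2.2]
grip_width: 0.0267
```

>>> {"fn": "send_rows", "kwargs": {
  "commands": [
    [[0, 0, 0.003, 0, 0, 0, 1], [0, 0, 0.003, 0, 0, 0, 1], [0, 0, 0, 0, 0, 0, 1]]
  ]
}}

```text
t: 8.28
tool_pos: [0.5983, 0.097, 0.1038]
tcp_rot: [-3.141, 0.008, -0.002]
force: [-0.1, -2.1, -2.6]
grip_width: 0.0264
```

>>> {"fn": "send_rows", "kwargs": {
  "commands": [
    [[0, 0.001, 0.003, 0, 0, 0, 1], [0, 0, 0.002, 0, 0, 0, 1], [0, 0, 0, 0, 0, 0, 1]]
  ]
}}

```text
t: 8.53
tool_pos: [0.5984, 0.0967, 0.0996]
tcp_rot: [-3.141, 0.007, -0.003]
force: [-0.6, 0.4, 2.5]
grip_width: 0.0266
```

>>> {"fn": "send_rows", "kwargs": {
  "commands": [
    [[0, 0, 0.002, 0, 0, 0, 1], [0, 0, 0.002, 0, 0, 0, 1], [0, 0, 0, 0, 0, 0, 1]]
  ]
}}

```text
t: 8.78
tool_pos: [0.5989, 0.0967, 0.0974]
tcp_rot: [-3.141, 0.006, -0.005]
force: [-3.1, 0.5, 10.1]
grip_width: 0.0265
```

>>> {"fn": "send_rows", "kwargs": {
  "commands": [
    [[-0.001, 0, 0, 0, 0, 0, 1], [0, 0, 0.001, 0, 0, 0, 1], [0, 0, 0, 0, 0, 0, 1]]
  ]
}}

```text
t: 9.03
tool_pos: [0.5985, 0.0967, 0.0968]
tcp_rot: [-3.141, 0.005, -0.008]
force: [-2.8, 0.0, 11.4]
grip_width: 0.0264
```

>>> {"fn": "send_rows", "kwargs": {
  "commands": [
    [[0, 0, 0.001, 0, 0, 0, 1], [0, 0, 0.001, 0, 0, 0, 1], [0, 0, 0, 0, 0, 0, 1]]
  ]
}}

```text
t: 9.28
tool_pos: [0.5987, 0.0967, 0.0957]
tcp_rot: [-3.141, 0.005, -0.008]
force: [-3.3, -1.1, 14.4]
grip_width: 0.0265
```

```bash
python3 look.py 9 .09
python3 - <<'E'
from h import *
f=load("side9.npz");P=pts(f)
# steel shoulder pixels: bright gray lowest
m=(abs(P[...,0]-.595)<.02)&(abs(P[...,1]-.103)<.02)&(P[...,2]>.085)&(P[...,2]<.12)
vs,us=np.where(m)
for v in range(vs.min(),vs.max()+1):
    k=us[vs==v]
    if len(k):print(v,k.min(),k.max(),P[v,(k.min()+k.max())//2].round(3),f["frame"][v,(k.min()+k.max())//2])
E
```

```text
t 9.28 pos [0.5987 0.0967 0.0957] phi -0.0031 zaxis [ 5.4e-03  7.0e-04 -1.0e+00] F [-3.3 -1.1 14.4] M [-0.05  1.41  0.06] w 0.0265 q [ 0.43  0.44 -0.19  0.   -0.93  1.14]
262 256
0.09 111 [0.551 0.029 0.09 ] [0.639 0.143 0.1  ]
0.1 30 [0.583 0.092 0.101] [0.611 0.115 0.109]
0.11 22 [0.583 0.1   0.11 ] [0.606 0.114 0.119]
0.12 22 [0.583 0.077 0.12 ] [0.609 0.12  0.13 ]
0.13 39 [0.583 0.078 0.13 ] [0.604 0.127 0.14 ]
0.14 41 [0.582 0.078 0.14 ] [0.604 0.128 0.15 ]
0.15 40 [0.584 0.077 0.15 ] [0.602 0.127 0.16 ]
0.16 41 [0.583 0.061 0.16 ] [0.607 0.141 0.17 ]
0.17 59 [0.583 0.05  0.17 ] [0.608 0.147 0.18 ]
0.18 52 [0.58  0.046 0.18 ] [0.607 0.152 0.19 ]
252 267 267 [0.583 0.1   0.118] [81 70 46]
253 258 267 [0.588 0.119 0.126] [67 67 63]
254 259 267 [0.59  0.111 0.117] [49 39 32]
255 258 268 [0.591 0.109 0.112] [48 31 16]
256 258 268 [0.593 0.107 0.106] [73 54 29]
257 258 269 [0.59  0.111 0.106] [97 86 65]
258 257 271 [0.587 0.11  0.103] [98 96 90]
259 256 271 [0.591 0.111 0.099] [86 88 84]
260 256 270 [0.593 0.107 0.092] [79 78 76]
261 255 269 [0.596 0.107 0.087] [102  94  75]
262 254 268 [0.596 0.114 0.089] [149 134  94]
263 257 268 [0.591 0.117 0.088] [164 147  99]
264 261 266 [0.587 0.118 0.087] [168 151 101]
265 262 266 [0.583 0.12  0.087] [171 155 104]
```

View pics/side9.png

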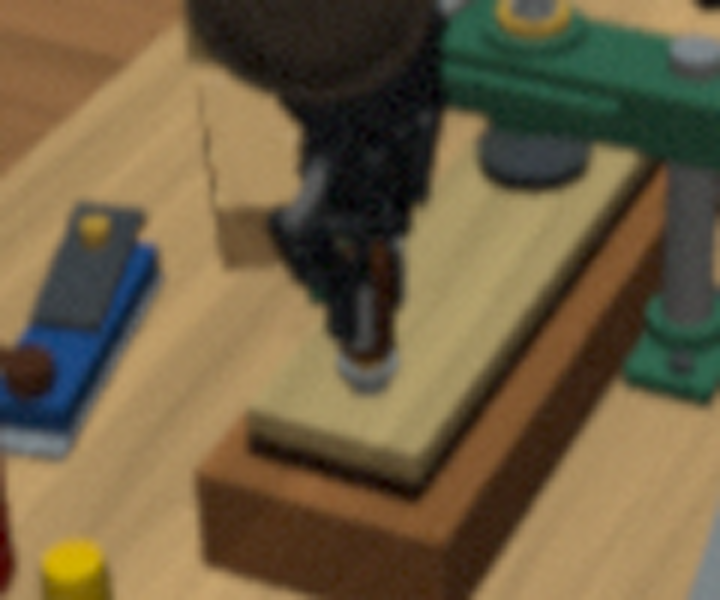

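>>> {"fn": "send_rows", "kwargs": {
  "commands": [
    [[0, 0, 0, 0, -0.008, 0, 1], [0, 0, 0.001, 0, 0, 0, 1], [0, 0, 0, 0, 0, 0, 1]]
  ]
}}

```text
t: 9.58
tool_pos: [0.5988, 0.0967, 0.0947]
tcp_rot: [-3.141, 0.005, 0.004]
force: [-2.9, -1.4, 14.4]
grip_width: 0.0266
```

```bash
python3 -c "
from plan import *
show()"
```

```text
t 9.58 pos [0.5988 0.0967 0.0947] phi -0.0032 zaxis [-2.4e-03  9.0e-04 -1.0e+00] F [-2.9 -1.4 14.4] M [-0.01  1.27  0.  ] w 0.0266 q [ 0.43  0.45 -0.18 -0.   -0.94  1.14]
```

>>> {"fn": "send_rows", "kwargs": {
  "commands": [
    [[-0.002, 0, 0, 0, 0, 0, 1], [0, 0, 0.001, 0, 0, 0, 1], [0, 0, 0.001, 0, 0, 0, 1]]
  ]
}}

```text
t: 9.83
tool_pos: [0.5977, 0.0968, 0.0916]
tcp_rot: [-3.14, 0.006, 0.001]
force: [0.6, -0.6, 7.8]
grip_width: 0.0261
```

```bash
python3 -c "
from plan import *
show()"
```

```text
t 9.83 pos [0.5977 0.0968 0.0916] phi -0.0035 zaxis [-4.0e-04  1.5e-03 -1.0e+00] F [ 0.6 -0.6  7.8] M [-0.36 -0.22  0.01] w 0.0261 q [ 0.43  0.45 -0.19 -0.   -0.93  1.14]
```

Freed up; the pin is sliding in. Continuing to the seat at about 0.088.

>>> {"fn": "send_rows", "kwargs": {
  "commands": [
    [[0, 0, 0.001, 0, 0, 0, 1], [0, 0, 0.001, 0, 0, 0, 1], [0, 0, 0, 0, 0, 0, 1]]
  ]
}}

```text
t: 10.08
tool_pos: [0.5978, 0.0968, 0.0895]
tcp_rot: [-3.14, 0.005, 0.001]
force: [-0.0, -0.3, 7.4]
grip_width: 0.027
```

>>> {"fn": "send_rows", "kwargs": {
  "commands": [
    [[0, 0, 0.001, 0, 0, 0, 1], [0, 0, 0.001, 0, 0, 0, 1], [0, 0, 0, 0, 0, 0, 1]]
  ]
}}

```text
t: 10.33
tool_pos: [0.5978, 0.0968, 0.0878]
tcp_rot: [-3.14, 0.005, 0.001]
force: [-0.5, 0.3, 8.8]
grip_width: 0.0264
```

```bash
python3 look.py 10 .08
```

```text
t 10.33 pos [0.5978 0.0968 0.0878] phi -0.0033 zaxis [-5.0e-04  1.4e-03 -1.0e+00] F [-0.5  0.3  8.8] M [-0.31 -0.04 -0.01] w 0.0264 q [ 0.43  0.45 -0.19 -0.   -0.92  1.14]
263 258
0.08 537 [0.55  0.027 0.08 ] [0.643 0.142 0.09 ]
0.09 142 [0.551 0.028 0.09 ] [0.639 0.143 0.099]
0.1 22 [0.582 0.101 0.101] [0.604 0.116 0.11 ]
0.11 16 [0.583 0.082 0.11 ] [0.605 0.119 0.118]
0.12 36 [0.582 0.078 0.12 ] [0.601 0.127 0.13 ]
0.13 39 [0.581 0.081 0.13 ] [0.604 0.128 0.14 ]
0.14 37 [0.583 0.08  0.14 ] [0.603 0.127 0.15 ]
0.15 43 [0.583 0.076 0.15 ] [0.607 0.125 0.16 ]
0.16 57 [0.582 0.056 0.16 ] [0.608 0.146 0.17 ]
0.17 49 [0.58 0.05 0.17] [0.607 0.15  0.18 ]
```

View pics/side10.png

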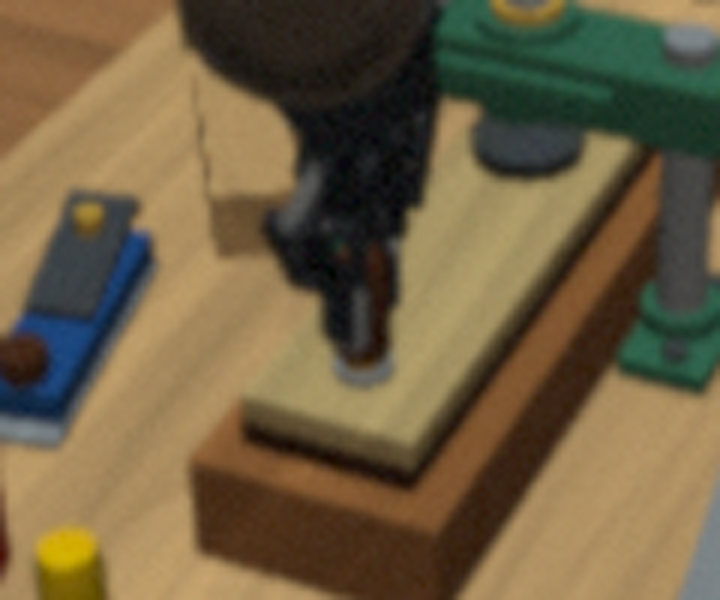

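>>> {"fn": "send_rows", "kwargs": {
  "commands": [
    [[0, 0, 0.001, 0, 0, 0, 1], [0, 0, 0.001, 0, 0, 0, 1], [0, 0, 0, 0, 0, 0, 1]]
  ]
}}

```text
t: 10.63
tool_pos: [0.598, 0.0968, 0.0877]
tcp_rot: [-3.14, 0.004, -0.001]
force: [-2.1, -0.3, 16.2]
grip_width: 0.0267
```

>>> {"fn": "send_rows", "kwargs": {
  "commands": [
    [[0, 0, 0.001, 0, 0, 0, 1], [0, 0, 0.001, 0, 0, 0, 1], [0, 0, 0, 0, 0, 0, 1]]
  ]
}}

```text
t: 10.88
tool_pos: [0.5981, 0.0968, 0.0876]
tcp_rot: [-3.141, 0.003, -0.002]
force: [-6.6, 0.3, 25.2]
grip_width: 0.0266
```

>>> {"fn": "send_rows", "kwargs": {
  "commands": [
    [[0, 0, -0.002, 0, 0, 0, 1], [0, 0, -0.001, 0, 0, 0, 1], [0, 0, 0, 0, 0, 0, 0.4], [0, 0, 0, 0, 0, 0, 0.2], [0, 0, 0, 0, 0, 0, 0]]
  ]
}}

```text
t: 11.3
tool_pos: [0.5944, 0.0962, 0.0833]
tcp_rot: [-3.141, 0.008, 0.014]
force: [-0.1, 0.8, 0.4]
grip_width: 0.0621
```

>>> {"fn": "send_rows", "kwargs": {
  "commands": [
    [[0, 0, 0, 0, 0, 0, 0], [0, 0, 0, 0, 0, 0, 0], [0, 0, 0, 0, 0, 0, 0], [0, 0, -0.02, 0, 0, 0, 0], [0, 0, -0.035, 0, 0, 0, 0]]
  ]
}}

```text
t: 11.72
tool_pos: [0.592, 0.0952, 0.135]
tcp_rot: [3.138, -0.009, -0.029]
force: [0.1, 0.0, 0.2]
grip_width: 0.0853
```

>>> {"fn": "send_rows", "kwargs": {
  "commands": [
    [[0, 0, -0.04, 0, 0, 0, 0], [0, 0, -0.04, 0, 0, 0, 0], [0, 0, -0.04, 0, 0, 0, 0], [0, 0, -0.02, 0, 0, 0, 0], [0, 0, 0, 0, 0, 0, 0]]
  ]
}}

```text
t: 12.13
tool_pos: [0.599, 0.0965, 0.2859]
tcp_rot: [-3.138, 0.007, -0.006]
force: [0.2, -0.6, -0.0]
grip_width: 0.0853
```

Run:
```python
from plan import *
from h import *
from rig import viewer
show()
for n in("side","top"):
    f=viewer.grab_frame(n);np.savez(f"{n}11.npz",**f)
f=load("side11.npz");crop(f,205,325,170,290,5,"pics/side11.png");crop(load("top11.npz"),220,365,145,250,5,"pics/top11.png")
for n in("side11","top11"):
    f=load(n+".npz");P=pts(f)
    m=(abs(P[...,0]-.597)<.03)&(abs(P[...,1]-.1)<.03)&(P[...,2]>.13)&(P[...,2]<.2);q=P[m];print(n,len(q),q.min(0).round(4),q.max(0).round(4),np.percentile(q[:,2],90))
    for lab,m in(("board",(abs(P[...,2]-.09)<.005)&(P[...,1]>-.04)&(P[...,1]<.2)&(P[...,0]>.48)&(P[...,0]<.72)),("hub",(abs(P[...,0]-.6)<.04)&(abs(P[...,1]+.095)<.04)&(P[...,2]>.25))):
        q=P[m];print(lab,len(q),np.median(q,0).round(4),cv2.minAreaRect((q[:,:2]*1000).astype(np.float32)))
```

```text
t 12.13 pos [0.599  0.0965 0.2859] phi -0.0043 zaxis [ 0.004   0.0032 -1.    ] F [ 0.2 -0.6 -0. ] M [-0.02 -0.06  0.01] w 0.0853 q [ 0.43  0.31  0.1  -0.   -1.36  1.14]
side11 115 [0.5818 0.0863 0.1303] [0.6108 0.1162 0.1603] 0.15748739184606214
board 987 [0.5869 0.0587 0.0887] ((595.8759155273438, 51.57719802856445), (92.45838165283203, 183.2041015625), 0.250517338514328)
hub 88 [ 0.594  -0.088   0.2539] ((595.92919921875, -88.70220947265625), (42.30767822265625, 36.95291519165039), 28.067157745361328)
top11 73 [0.5852 0.0826 0.1332] [0.6099 0.1075 0.165 ] 0.1609401269758837
board 1273 [0.5948 0.046  0.0901] ((598.6131591796875, 49.189918518066406), (91.22830963134766, 175.92640686035156), 0.11585620045661926)
hub 222 [ 0.5988 -0.0974  0.2542] ((598.8052368164062, -96.47154235839844), (48.91173553466797, 50.63813018798828), 88.49296569824219)
```

View pics/side11.png

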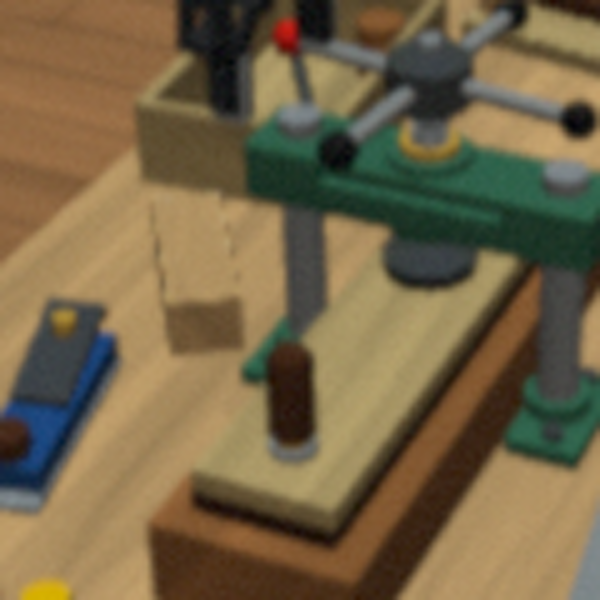

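View pics/top11.png

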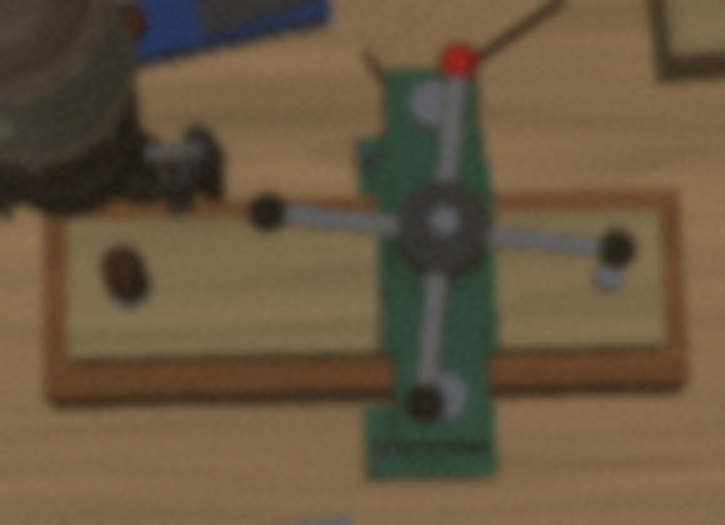

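Run:
```python
from plan import *
from h import *
s,p=show()
rows(s["tool_pos"],p,[((.6085,-.0366,.26),1.43,12)],.6)
```

```text
t 12.23 pos [0.5962 0.0963 0.2796] phi -0.0049 zaxis [-0.0069  0.0013 -1.    ] F [ 0.6 -0.2 -0.8] M [-0.02  0.03  0.  ] w 0.0855 q [ 0.43  0.31  0.09 -0.   -1.36  1.14]
[[[0.001,0.011,0.002,0,0,-0.12,0.6],[-0.0,0.011,0.001,0,0,-0.119,0.6],[-0.002,0.011,0.002,0,0,-0.12,0.6],[-0.003,0.011,0.002,0,0,-0.119,0.6],[-0.004,0.01,0.001,0,0,-0.12,0.6]]]
[[[-0.005,0.01,0.002,0,0,-0.119,0.6],[-0.007,0.009,0.001,0,0,-0.12,0.6],[-0.007,0.008,0.002,0,0,-0.12,0.6],[-0.009,0.008,0.002,0,0,-0.119,0.6],[-0.009,0.006,0.001,0,0,-0.12,0.6]]]
[[[-0.01,0.005,0.002,0,0,-0.119,0.6],[-0.01,0.004,0.002,0,0,-0.12,0.6]]]
```

>>> {"fn": "send_rows", "kwargs": {
  "commands": [
    [[0.001, 0.011, 0.002, 0, 0, -0.12, 0.6], [0, 0.011, 0.001, 0, 0, -0.12, 0.6], [-0.002, 0.011, 0.002, 0, 0, -0.12, 0.6], [-0.003, 0.011, 0.002, 0, 0, -0.12, 0.6], [-0.004, 0.01, 0.001, 0, 0, -0.12, 0.6]]
  ]
}}

```text
t: 12.65
tool_pos: [0.5999, 0.0403, 0.2681]
tcp_rot: [-2.998, -0.929, 0.02]
force: [-0.3, -0.3, -0.1]
grip_width: 0.0339
```

>>> {"fn": "send_rows", "kwargs": {
  "commands": [
    [[-0.005, 0.01, 0.002, 0, 0, -0.12, 0.6], [-0.007, 0.009, 0.001, 0, 0, -0.12, 0.6], [-0.007, 0.008, 0.002, 0, 0, -0.12, 0.6], [-0.009, 0.008, 0.002, 0, 0, -0.12, 0.6], [-0.009, 0.006, 0.001, 0, 0, -0.12, 0.6]]
  ]
}}

```text
t: 13.07
tool_pos: [0.6055, -0.0155, 0.26]
tcp_rot: [-2.586, -1.771, 0.018]
force: [0.4, 0.0, -0.1]
grip_width: 0.0341
```

>>> {"fn": "send_rows", "kwargs": {
  "commands": [
    [[-0.01, 0.005, 0.002, 0, 0, -0.12, 0.6], [-0.01, 0.004, 0.002, 0, 0, -0.12, 0.6], [0, 0, 0, 0, 0, 0, 0.6], [0, 0, 0, 0, 0, 0, 0.6]]
  ]
}}

```text
t: 13.4
tool_pos: [0.6081, -0.037, 0.2569]
tcp_rot: [-2.365, -2.056, 0.014]
force: [0.0, 0.2, 0.2]
grip_width: 0.0337
```

```bash
cat > look2.py <<'E'
import sys
from plan import *
from h import *
from rig import viewer
s,p=show();tag=sys.argv[1]
f=viewer.grab_frame("side");np.savez(f"side{tag}.npz",**f);crop(f,210,370,130,280,5,f"pics/side{tag}.png")
f=viewer.grab_frame("top");np.savez(f"top{tag}.npz",**f);crop(f,225,365,130,250,5,f"pics/top{tag}.png")
for n in("side","top"):
    f=load(f"{n}{tag}.npz");P=pts(f);hsv=cv2.cvtColor(f["frame"],cv2.COLOR_RGB2HSV)
    red=((hsv[...,0]<8)|(hsv[...,0]>172))&(hsv[...,1]>150)&(hsv[...,2]>80)
    m=red&(abs(P[...,0]-.6)<.13)&(abs(P[...,1]+.095)<.13)&(P[...,2]>.2)&(P[...,2]<.28);q=P[m]
    if len(q)>4:
        c=np.median(q,0);a=(.5998,-.0975) if n=="top" else (.597,-.093);print(n,"red",len(q),c.round(4),"ang",round(float(np.arctan2(c[1]-a[1],c[0]-a[0])),3))
E
python3 look2.py 12
```

```text
t 13.4 pos [ 0.6081 -0.037   0.2569] phi 1.4311 zaxis [-1.190e-02 -2.000e-04 -9.999e-01] F [0.  0.2 0.2] M [ 0.04 -0.05  0.03] w 0.0337 q [ 0.2   0.33  0.07 -0.   -1.32  2.8 ]
side red 32 [ 0.697  -0.1007  0.2393] ang -0.077
top red 36 [ 0.6985 -0.1096  0.2439] ang -0.122
```

View pics/side12.png

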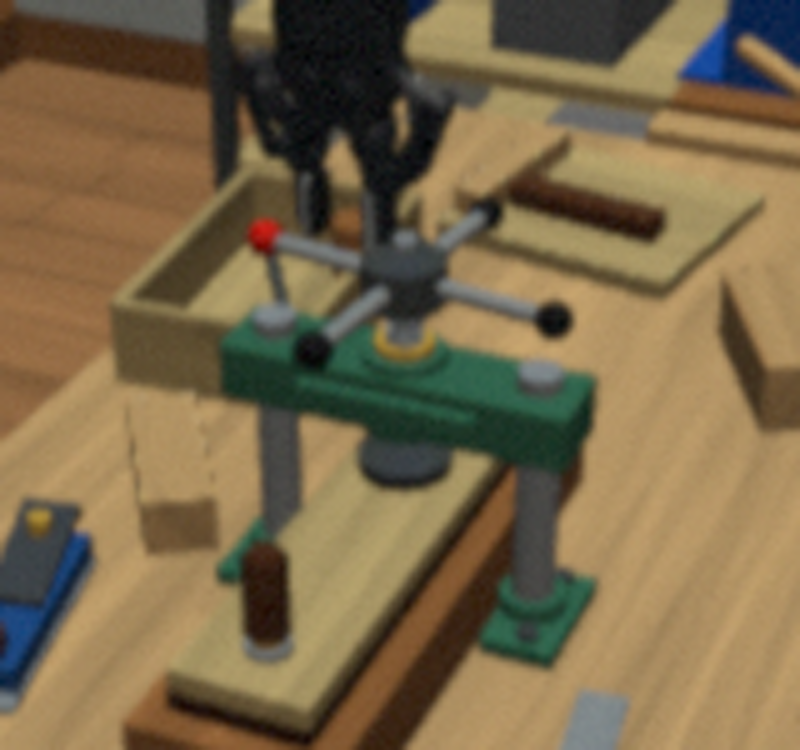

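View pics/top12.png

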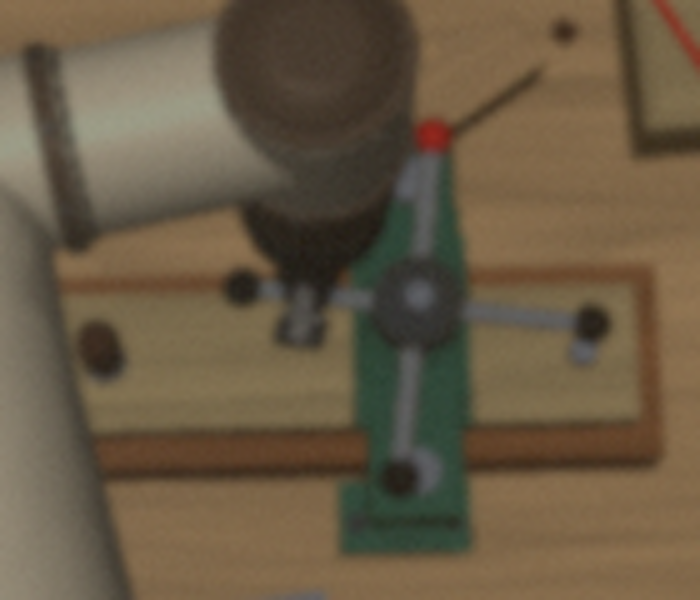

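Run:
```python
from h import *
for n in("side12","top12"):
    f=load(n+".npz");P=pts(f)
    m=(abs(P[...,0]-.605)<.05)&(abs(P[...,1]+.037)<.03)&(P[...,2]>.255)&(P[...,2]<.32);q=P[m]
    for z0 in np.arange(.25,.32,.01):
        w=q[(q[:,2]>=z0)&(q[:,2]<z0+.01)]
        if len(w):
            print(n,z0.round(2),len(w),np.sort(w[:,0]).round(3)[::max(1,len(w)//14)],w[:,1].min().round(3),w[:,1].max().round(3))
    m=(abs(P[...,0]-.605)<.03)&(abs(P[...,1]+.03)<.05)&(P[...,2]>.228)&(P[...,2]<.25);q=P[m]
    print("spoke",len(q),np.median(q,0),np.polyfit(q[:,1],q[:,0],1) if len(q)>5 else "")
```

```text
side12 0.28 16 [0.581 0.584 0.585 0.585 0.585 0.588 0.592 0.623 0.623 0.624 0.625 0.625
 0.626 0.628 0.628 0.631] -0.044 -0.022
side12 0.29 44 [0.576 0.578 0.58  0.583 0.585 0.587 0.59  0.622 0.624 0.625 0.626 0.627
 0.628 0.63  0.637] -0.047 -0.02
side12 0.3 46 [0.574 0.577 0.578 0.579 0.58  0.583 0.586 0.589 0.59  0.624 0.625 0.626
 0.627 0.629 0.636 0.638] -0.047 -0.019
side12 0.31 48 [0.576 0.577 0.578 0.579 0.581 0.584 0.587 0.591 0.623 0.623 0.625 0.625
 0.627 0.628 0.63  0.636] -0.049 -0.021
spoke 193 [ 0.60110241 -0.05475464  0.23814031] [0.15454454 0.60576193]
top12 0.29 1 [0.586] -0.043 -0.043
top12 0.3 1 [0.587] -0.023 -0.023
top12 0.31 1 [0.579] -0.04 -0.04
spoke 114 [ 0.60612592 -0.01313644  0.24100073] [0.157545   0.61029015]
```

>>> {"fn": "send_rows", "kwargs": {
  "commands": [
    [[0, -0.002, 0.015, -0.008, 0, 0, 0.6], [0, 0, 0.015, 0, 0, 0, 0.6], [0, 0, 0.015, 0, 0, 0, 0.6], [0, 0, 0.015, 0, 0, 0, 0.6], [0, 0, 0, 0, 0, 0, 0.6]]
  ]
}}

```text
t: 13.92
tool_pos: [0.6046, -0.0357, 0.1954]
tcp_rot: [-2.365, -2.062, 0.009]
force: [-0.1, 0.3, -0.4]
grip_width: 0.0341
```

```bash
python3 look2.py 13
```

```text
t 13.92 pos [ 0.6046 -0.0357  0.1954] phi 1.434 zaxis [-0.007 -0.001 -1.   ] F [-0.1  0.3 -0.4] M [ 0.    0.1  -0.01] w 0.0341 q [ 0.21  0.36 -0.05 -0.   -1.17  2.8 ]
side red 16 [ 0.6992 -0.0979  0.2383] ang -0.047
top red 35 [ 0.6991 -0.1096  0.2435] ang -0.121
```

View pics/side13.png

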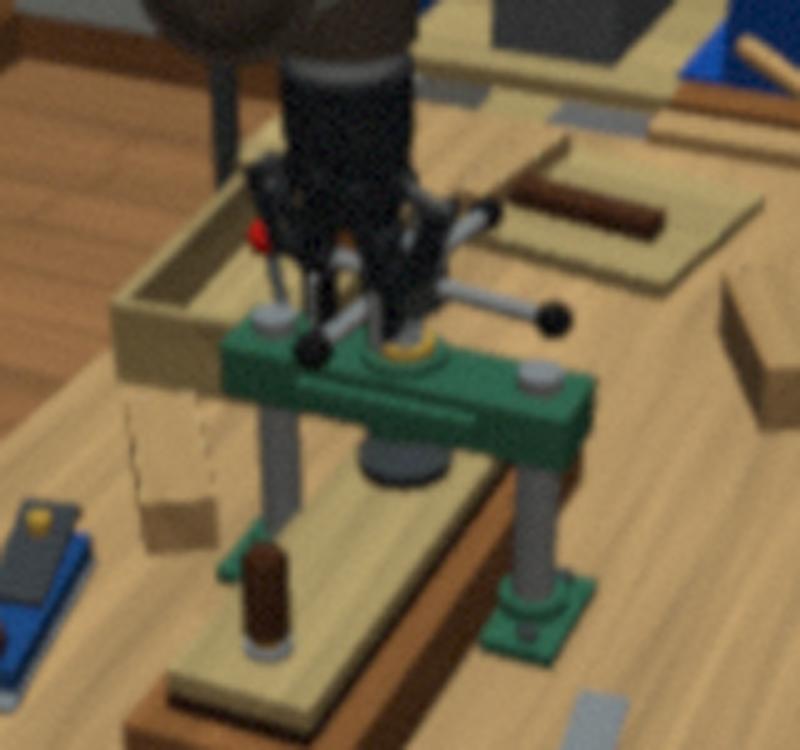

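View pics/top13.png

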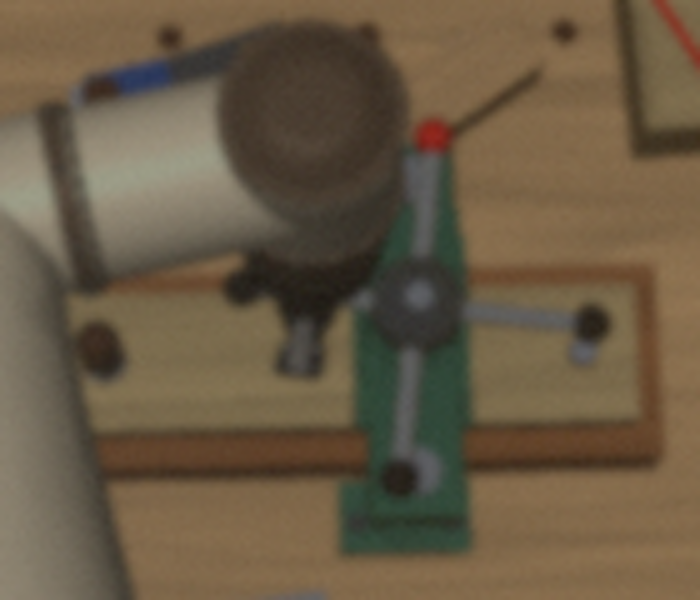

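>>> {"fn": "send_rows", "kwargs": {
  "commands": [
    [[0, 0, 0, 0, 0, 0, 0.75], [0, 0, 0, 0, 0, 0, 0.75], [-0.0003, 0.005, 0.0002, 0, 0, 0.08, 0.75], [-0.0005, 0.0074, 0.0003, 0, 0, 0.12, 0.75], [-0.0005, 0.0074, 0.0003, 0, 0, 0.12, 0.75]]
  ]
}}

```text
t: 14.43
tool_pos: [0.6251, -0.0419, 0.1995]
tcp_rot: [-2.67, -1.655, 0.001]
force: [-3.6, 1.9, 2.3]
grip_width: 0.0211
```

```bash
cat > chk.py <<'E'
from plan import *
s,p=show();x=np.array([np.cos(p),np.sin(p)]);y=np.array([np.sin(p),-np.cos(p)]);d=np.array(s["tool_pos"][:2])-[.5998,-.098]
print("radial",(d@x).round(4),"tang",(d@y).round(4),"Ftang",(np.array(s["force"][:2])@y).round(1),"Frad",(np.array(s["force"][:2])@x).round(1))
E
python3 chk.py
```

```text
t 14.43 pos [ 0.6251 -0.0419  0.1995] phi 1.1096 zaxis [-8.e-04 -2.e-04 -1.e+00] F [-3.6  1.9  2.3] M [0.53 0.96 0.08] w 0.0211 q [ 0.19  0.39  0.01  0.   -1.19  2.49]
radial 0.0615 tang -0.0024 Ftang -4.0 Frad 0.1
```

>>> {"fn": "send_rows", "kwargs": {
  "commands": [
    [[-0.0005, 0.0074, 0.0005, 0, 0, 0.12, 0.75], [-0.0005, 0.0074, 0.0005, 0, 0, 0.12, 0.75], [-0.0005, 0.0074, 0.0005, 0, 0, 0.12, 0.75], [-0.0005, 0.0074, 0.0005, 0, 0, 0.12, 0.75], [-0.0005, 0.0074, 0.0005, 0, 0, 0.12, 0.75]]
  ]
}}

```text
t: 14.85
tool_pos: [0.6523, -0.067, 0.1973]
tcp_rot: [3.04, 0.792, 0.001]
force: [-2.2, 2.1, 1.7]
grip_width: 0.0214
```

```bash
python3 chk.py
```

```text
t 14.85 pos [ 0.6523 -0.067   0.1973] phi 0.5097 zaxis [ 9.e-04  0.e+00 -1.e+00] F [-2.2  2.1  1.7] M [0.77 0.76 0.06] w 0.0214 q [ 0.14  0.44  0.08  0.   -1.21  1.94]
radial 0.0609 tang -0.0014 Ftang -2.9 Frad -0.9
```

Tracking well; continuing round.

>>> {"fn": "send_rows", "kwargs": {
  "commands": [
    [[-0.0005, 0.0074, 0.0003, 0, 0, 0.12, 0.75], [-0.0004, 0.0074, 0.0003, 0, 0, 0.12, 0.75], [-0.0004, 0.0074, 0.0003, 0, 0, 0.12, 0.75], [-0.0004, 0.0074, 0.0003, 0, 0, 0.12, 0.75], [-0.0004, 0.0074, 0.0003, 0, 0, 0.12, 0.75]]
  ]
}}

```text
t: 15.27
tool_pos: [0.6602, -0.1026, 0.1956]
tcp_rot: [-3.138, 0.142, -0.002]
force: [-1.0, 3.0, 2.2]
grip_width: 0.0217
```

>>> {"fn": "send_rows", "kwargs": {
  "commands": [
    [[-0.0004, 0.0074, 0.0003, 0, 0, 0.12, 0.75], [-0.0004, 0.0074, 0.0003, 0, 0, 0.12, 0.75], [-0.0004, 0.0074, 0.0003, 0, 0, 0.12, 0.75], [-0.0004, 0.0074, 0.0003, 0, 0, 0.12, 0.75], [-0.0004, 0.0074, 0.0003, 0, 0, 0.12, 0.75]]
  ]
}}

```text
t: 15.68
tool_pos: [0.6471, -0.1362, 0.194]
tcp_rot: [-2.955, 1.062, -0.003]
force: [0.5, 4.0, 0.1]
grip_width: 0.0211
```

```bash
python3 chk.py; python3 look2.py 14
```

```text
t 15.68 pos [ 0.6471 -0.1362  0.194 ] phi -0.6903 zaxis [ 2.4e-03  8.0e-04 -1.0e+00] F [0.5 4.  0.1] M [1.21 0.03 0.08] w 0.0211 q [ 0.04  0.45  0.09 -0.   -1.21  0.84]
radial 0.0608 tang -0.0007 Ftang -3.3 Frad -2.2
t 15.68 pos [ 0.6471 -0.1362  0.194 ] phi -0.6903 zaxis [ 2.4e-03  8.0e-04 -1.0e+00] F [0.5 4.  0.1] M [1.21 0.03 0.08] w 0.0211 q [ 0.04  0.45  0.09 -0.   -1.21  0.84]
side red 26 [ 0.5361 -0.1711  0.2336] ang -2.234
top red 36 [ 0.5362 -0.1786  0.2388] ang -2.235
```

View pics/top14.png

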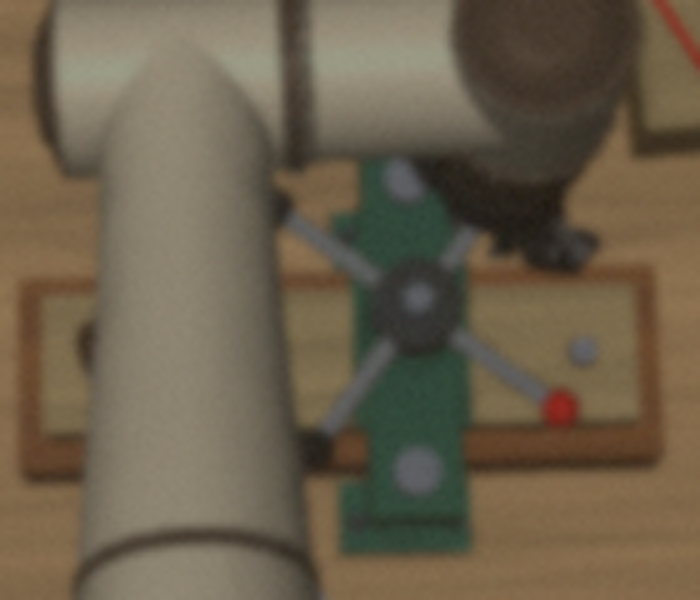

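View pics/side14.png

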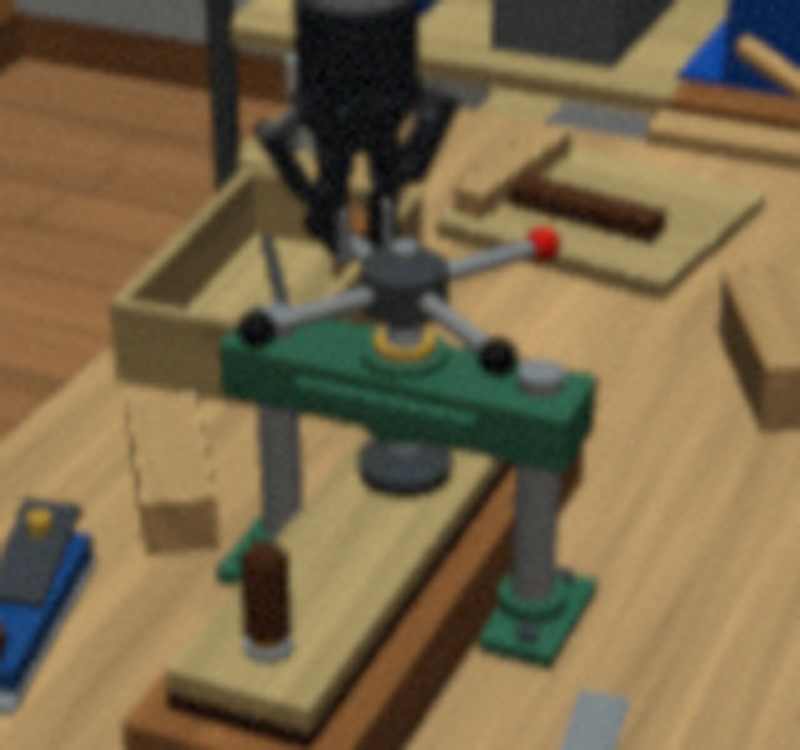

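>>> {"fn": "send_rows", "kwargs": {
  "commands": [
    [[-0.0003, 0.0074, 0.0003, 0, 0, 0.12, 0.75], [-0.0003, 0.0074, 0.0003, 0, 0, 0.12, 0.75], [-0.0003, 0.0074, 0.0003, 0, 0, 0.12, 0.75], [-0.0004, 0.0074, 0.0003, 0, 0, 0.12, 0.75], [-0.0004, 0.0074, 0.0003, 0, 0, 0.12, 0.75]]
  ]
}}

```text
t: 16.2
tool_pos: [0.6182, -0.157, 0.1924]
tcp_rot: [-2.512, 1.883, -0.006]
force: [2.3, 3.8, 0.8]
grip_width: 0.0216
```

>>> {"fn": "send_rows", "kwargs": {
  "commands": [
    [[-0.0004, 0.0074, 0.0003, 0, 0, 0.12, 0.75], [-0.0004, 0.0074, 0.0003, 0, 0, 0.12, 0.75], [-0.0004, 0.0074, 0.0003, 0, 0, 0.12, 0.75], [-0.0004, 0.0074, 0.0003, 0, 0, 0.12, 0.75], [-0.0004, 0.0074, 0.0003, 0, 0, 0.12, 0.75]]
  ]
}}

```text
t: 16.62
tool_pos: [0.5822, -0.1574, 0.191]
tcp_rot: [-1.842, 2.54, -0.008]
force: [4.3, 1.0, -0.3]
grip_width: 0.0213
```

```bash
python3 chk.py; python3 look2.py 15
```

```text
t 16.62 pos [ 0.5822 -0.1574  0.191 ] phi -1.8867 zaxis [ 0.0061 -0.0015 -1.    ] F [ 4.3  1.  -0.3] M [ 0.18 -1.05  0.04] w 0.0213 q [ 0.01  0.35 -0.07  0.   -1.14 -0.32]
radial 0.0619 tang -0.0017 Ftang -3.8 Frad -2.3
t 16.62 pos [ 0.5822 -0.1574  0.191 ] phi -1.8867 zaxis [ 0.0061 -0.0015 -1.    ] F [ 4.3  1.  -0.3] M [ 0.18 -1.05  0.04] w 0.0213 q [ 0.01  0.35 -0.07  0.   -1.14 -0.32]
side red 35 [ 0.4947 -0.0666  0.2307] ang 2.889
top red 37 [ 0.4982 -0.073   0.2364] ang 2.905
```

View pics/side15.png

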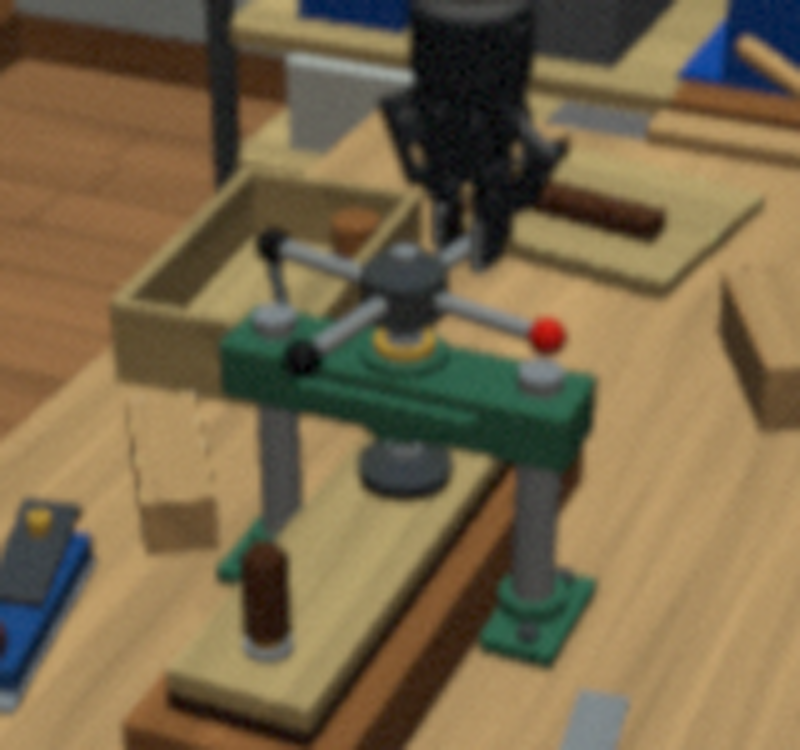

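>>> {"fn": "send_rows", "kwargs": {
  "commands": [
    [[-0.0004, 0.0074, 0.0003, 0, 0, 0.12, 0.75], [-0.0004, 0.0074, 0.0003, 0, 0, 0.12, 0.75], [-0.0004, 0.0074, 0.0003, 0, 0, 0.12, 0.75], [-0.0004, 0.0074, 0.0003, 0, 0, 0.12, 0.75], [-0.0004, 0.0074, 0.0003, 0, 0, 0.12, 0.75]]
  ]
}}

```text
t: 17.13
tool_pos: [0.5515, -0.1379, 0.1895]
tcp_rot: [-1.013, 2.972, -0.007]
force: [2.2, -3.4, 0.8]
grip_width: 0.0217
```

```bash
python3 chk.py
```

```text
t 17.13 pos [ 0.5515 -0.1379  0.1895] phi -2.4848 zaxis [ 0.0034 -0.0036 -1.    ] F [ 2.2 -3.4  0.8] M [-1.11 -0.72  0.04] w 0.0217 q [ 0.04  0.3  -0.16  0.   -1.11 -0.96]
radial 0.0626 tang -0.0021 Ftang -4.1 Frad 0.3
```

>>> {"fn": "send_rows", "kwargs": {
  "commands": [
    [[-0.0004, 0.005, 0.0002, 0, 0, 0.08, 0.75], [-0.0003, 0.005, 0.0002, 0, 0, 0.08, 0.75], [-0.0003, 0.005, 0.0002, 0, 0, 0.08, 0.75], [-0.0003, 0.005, 0.0002, 0, 0, 0.08, 0.75]]
  ]
}}

```text
t: 17.47
tool_pos: [0.541, -0.1207, 0.1886]
tcp_rot: [0.529, -3.096, 0.007]
force: [-0.5, -5.6, 1.2]
grip_width: 0.0215
```

```bash
python3 chk.py
```

```text
t 17.47 pos [ 0.541  -0.1207  0.1886] phi -2.8031 zaxis [-1.0e-04 -4.5e-03 -1.0e+00] F [-0.5 -5.6  1.2] M [-1.62  0.15 -0.01] w 0.0215 q [ 0.08  0.28 -0.19  0.   -1.1  -1.31]
radial 0.063 tang -0.0019 Ftang -5.1 Frad 2.4
```

>>> {"fn": "send_rows", "kwargs": {
  "commands": [
    [[-0.0004, 0.005, 0.0002, 0, 0, 0.08, 0.75], [-0.0003, 0.005, 0.0002, 0, 0, 0.08, 0.75], [-0.0003, 0.005, 0.0002, 0, 0, 0.08, 0.75]]
  ]
}}

```text
t: 17.72
tool_pos: [0.5372, -0.1064, 0.1879]
tcp_rot: [0.155, -3.135, 0.008]
force: [0.6, -14.7, 2.7]
grip_width: 0.0213
```

```bash
python3 chk.py
```

```text
t 17.72 pos [ 0.5372 -0.1064  0.1879] phi -3.0431 zaxis [-0.0025 -0.0052 -1.    ] F [  0.6 -14.7   2.7] M [-4.82 -0.03  0.15] w 0.0213 q [ 0.1   0.27 -0.21  0.01 -1.1  -1.58]
radial 0.0631 tang -0.0022 Ftang -14.6 Frad 0.8
```

>>> {"fn": "send_rows", "kwargs": {
  "commands": [
    [[-0.0004, 0.005, 0.0002, 0, 0, 0.08, 0.75], [-0.0003, 0.005, 0.0002, 0, 0, 0.08, 0.75]]
  ]
}}

```text
t: 17.88
tool_pos: [0.5387, -0.1062, 0.1884]
tcp_rot: [-0.091, -3.139, 0.037]
force: [8.2, -61.7, -12.4]
grip_width: 0.0213
```

```bash
python3 chk.py; python3 look2.py 16
```

```text
t 17.88 pos [ 0.5387 -0.1062  0.1884] phi 3.0834 zaxis [-0.0015 -0.0233 -0.9997] F [  8.2 -61.7 -12.4] M [-17.65  -2.68   0.8 ] w 0.0213 q [ 0.11  0.27 -0.22  0.03 -1.09 -1.76]
radial 0.0605 tang -0.0117 Ftang -61.2 Frad -11.8
t 17.88 pos [ 0.5387 -0.1062  0.1884] phi 3.0834 zaxis [-0.0015 -0.0233 -0.9997] F [  8.2 -61.7 -12.4] M [-17.65  -2.68   0.8 ] w 0.0213 q [ 0.11  0.27 -0.22  0.03 -1.09 -1.76]
side red 43 [0.5716 0.0111 0.2262] ang 1.81
```

View pics/side16.png

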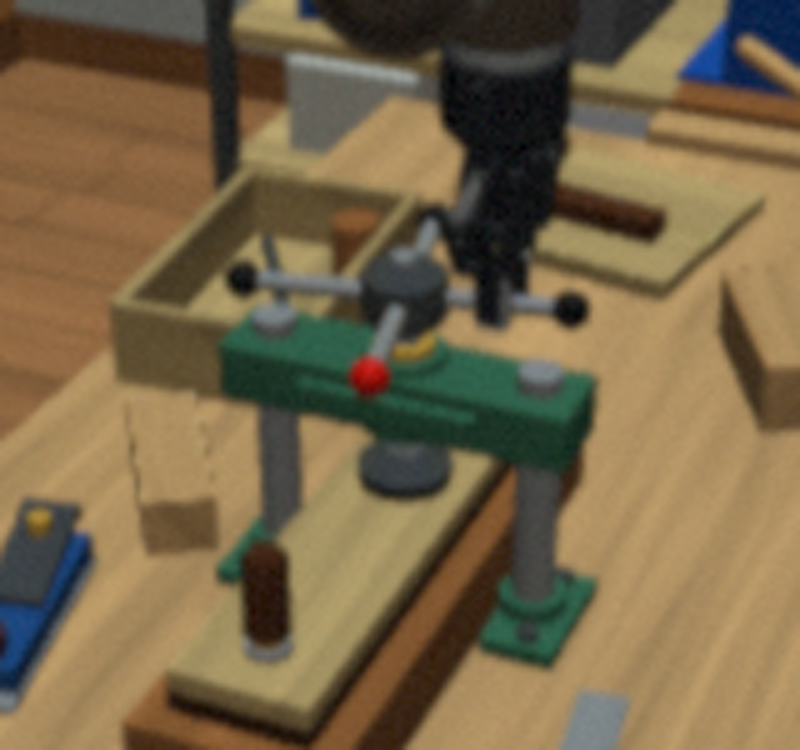

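>>> {"fn": "send_rows", "kwargs": {
  "commands": [
    [[0.0003, -0.005, 0, 0, 0, -0.08, 0.75], [0.0003, -0.005, 0, 0, 0, -0.08, 0.75], [0, -0.003, 0, 0, 0, 0, 0.75], [0, 0, 0, 0, 0, 0, 0.75]]
  ]
}}

```text
t: 18.32
tool_pos: [0.5377, -0.1077, 0.1866]
tcp_rot: [0.152, -3.138, 0.001]
force: [-0.0, 0.3, 0.3]
grip_width: 0.0212
```

```bash
python3 chk.py; python3 look2.py 17
```

```text
t 18.32 pos [ 0.5377 -0.1077  0.1866] phi -3.0447 zaxis [-2.e-04 -1.e-03 -1.e+00] F [-0.   0.3  0.3] M [ 0.04 -0.04 -0.01] w 0.0212 q [ 0.1   0.27 -0.21  0.   -1.1  -1.57]
radial 0.0627 tang -0.0036 Ftang 0.3 Frad 0.0
t 18.32 pos [ 0.5377 -0.1077  0.1866] phi -3.0447 zaxis [-2.e-04 -1.e-03 -1.e+00] F [-0.   0.3  0.3] M [ 0.04 -0.04 -0.01] w 0.0212 q [ 0.1   0.27 -0.21  0.   -1.1  -1.57]
side red 42 [0.5716 0.0108 0.227 ] ang 1.811
```

>>> {"fn": "send_rows", "kwargs": {
  "commands": [
    [[0, 0, 0, 0, 0, 0, 0.6], [0, 0, 0, 0, 0, 0, 0.6], [0, 0, -0.02, 0, 0, 0, 0.6], [0, 0, -0.03, 0, 0, 0, 0.6], [0, 0, -0.03, 0, 0, 0, 0.6]]
  ]
}}

```text
t: 18.83
tool_pos: [0.537, -0.1065, 0.2667]
tcp_rot: [0.154, -3.135, 0.002]
force: [1.1, -0.9, 0.2]
grip_width: 0.0345
```

>>> {"fn": "send_rows", "kwargs": {
  "commands": [
    [[0, 0, -0.04, 0, 0, 0, 0.6], [0.025, 0.03, -0.03, 0, 0, 0, 0.6], [0.03, 0.02, -0.02, 0, 0, 0, 0.6], [0.03, 0.02, 0, 0, 0, 0, 0.6], [0, 0, 0, 0, 0, 0, 0.6]]
  ]
}}

```text
t: 19.25
tool_pos: [0.4468, -0.048, 0.3546]
tcp_rot: [-0.157, 3.133, 0.002]
force: [0.1, 0.5, -1.4]
grip_width: 0.0339
```

```bash
python3 look2.py 18
python3 - <<'E'
from h import *
for n in("side0","side18","top0","top18"):
    f=load(n+".npz");P=pts(f)
    c=.5975,-.091
    if n[0]=="t":c=.5998,-.0975
    m=(np.hypot(P[...,0]-c[0],P[...,1]-c[1])<.02)&(P[...,2]>.235)&(P[...,2]<.29);q=P[m];print(n,"hub top",len(q),np.median(q[:,2]).round(4) if len(q) else "")
    m=(abs(P[...,0]-.597)<.03)&(abs(P[...,1]-.1)<.03)&(P[...,2]>.13)&(P[...,2]<.2);q=P[m];print(" pin",len(q),q.max(0).round(4) if len(q) else "",q.min(0).round(4) if len(q) else "")
cv2.imwrite("pics/side18f.png",load("side18.npz")["frame"][:,:,::-1])
E
```

```text
t 19.25 pos [ 0.4468 -0.048   0.3546] phi -3.0411 zaxis [ 0.0045  0.0014 -1.    ] F [ 0.1  0.5 -1.4] M [0.02 0.06 0.05] w 0.0339 q [ 0.26 -0.   -0.11 -0.   -1.46 -1.73]
side red 42 [0.572  0.0105 0.2266] ang 1.808
top red 21 [0.5765 0.0033 0.2348] ang 1.798
side0 hub top 88 0.2536
 pin 0  
side18 hub top 83 0.2424
 pin 112 [0.6102 0.1138 0.1605] [0.5825 0.0888 0.1304]
top0 hub top 148 0.2559
 pin 0  
top18 hub top 97 0.2453
 pin 73 [0.6108 0.1072 0.1649] [0.5848 0.0827 0.1312]
```

View pics/side18.png

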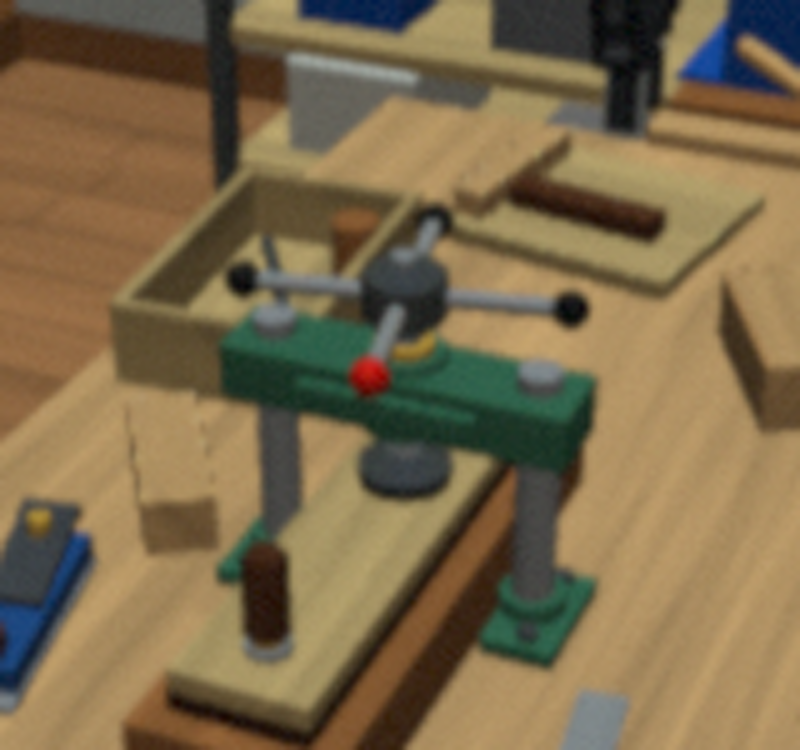

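View pics/top18.png

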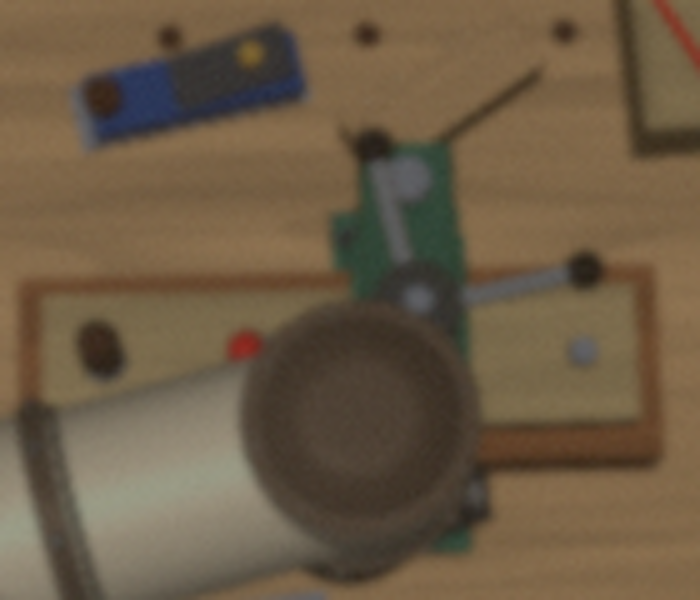

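```bash
python3 -c "
from rig import r
print(r.finish_job())"
```

```text
the job is handed in; nothing more can be done
None
```

The pin is driven home through both boards and left in, and the press is wound down to its hard stop. I handed the job in at about 19 s.

- **Pin:** I drove it down with small sideways corrections when the force rose. It stopped hard at the predicted depth, with 25 N pushing and no further travel. It stands upright with the handle top at about 160–165 mm (160 expected), and the top board swung back into line with the bed.
- **Press:** I turned the capstan clockwise by one spoke, about 4.35 rad. The force then jumped from 15 to about 61 N without further movement, which I took as the screw's 5.0 rad stop. The hub came down about 11 mm, which matches that turn. The spoke stayed in place when I let go, and the arm then moved clear.
- **Height reading disagreed:** the reported tool height was about 36 mm below where the cameras showed the fingertips, so I set all heights from the pictures and from contact.
- **Cameras disagreed:** the two views differed by 3–4 mm sideways. The seated pin agreed with the top view to within 1 mm.
- **Blue look-alike fell over:** it stood on its point at the start and was lying down beside the tool block after my first move. I did not aim near it and felt no contact force, but I cannot say for certain why it fell. It was on the bench when last seen, just after that first move.
- **Not checked:** I could not look directly at the hidden bed hole or measure the start angle exactly. I also did not compare the other tools and parts against the first pictures at the end.

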